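Roll, gauge and sort six-sided well blocks

ROBOT

A 7-joint arm with a two-finger parallel gripper is mounted at the origin on the work surface. World frame = base frame: x ahead of the robot, y to its left, z up, the work surface at z = 0. Lengths are in m, angles in rad, forces in N, time in s.
With the tool pointing down it reaches from about 0.4 to 0.85 m from the base axis. Payload 10.4 kg.
Tool frame: the origin (TCP) lies midway between the tips of the shut fingers; the grasp point (between the pads) lies 19 mm behind it; z points along the fingers, y is the line along which they close (so a half turn about z gives the same grasp; the last joint's range is limited). The gripper opens to 87 mm and grips with 3 to 60 N. Pads are 19 mm wide; open, the fingers measure 117 mm over their backs; the gripper's body (75 mm by 190 mm) begins 51 mm behind the grasp point.
Start: joints at [-1.294, 0.332, -0.065, 1.46, 0.022, 1.35, -0.088], TCP at [0.185, 0.597, 0.223] pointing down, gripper open.
Joint ranges: [-2.6, 2.6], [-0.5, 2.12], [-1.47, 1.34], [0.16, 2.42], [-1.27, 4.41], [0.06, 2.06], [-2.6, 2.6]. Speed limits (rad/s): [2.22, 2.22, 2.79, 2.79, 3.14, 3.14, 3.14].

INTERFACE

Orientations are given as a unit quaternion [x, y, z, w].
In Python, from bench import r gives the robot as it stands.
- The arm moves only by the tool carry_out, never from a script. Its argument "steps" is a list that holds one entry, the list of rows, each a list of 6 numbers: the shift along the tool's x, y, z in cm, then the turn, a rotation vector about the tool's x, y, z in rad. In form: [[[dx, dy, dz, wx, wy, wz], ...]]. A call has 1 to 20 rows; each row is the pose to reach, as a shift and turn from the pose commanded when the call began, along the tool's axes at that moment; what a row does not reach only later rows make up. A row lasts 1/12 s, in which the tool goes at most 41.7 mm and 7.16 degrees, less where a joint would pass 70% of its speed; a pose out of reach is approached as far as the arm can. A call with a gripper value outside its range is refused whole. "hand" is the closure, from -1 (fully open) to 1 (shut), set as the call begins (left out, the last holds). The fingers move at their own pace and stop on an object; "squeeze" is the grip in N (left out, the last holds). Time passes only in rows, so rows that repeat a pose let the fingers close. It gives the time, the measured TCP pose, the force, the opening and the grip force at its end, in the units of the state.
- r.read_state(): the state, without advancing time (a new reading comes with each control period).
- r.camera(name): name is "scene" or "top" or "wrist"; returns the picture (480x640x3 uint8, red, green, blue); there is no depth.
- r.camera_params(name): a dict with "fx", "fy", "cx", "cy" (pixels), "view" (4x4, takes a point from world to camera coordinates). Camera axes: x right, y up, looking along -z (the intrinsics and any distortion apply to the point x, -y, -z); pixel columns grow to the right and rows downward; lengths in m; the calibration is good to about 2 mm. A picture is of the moment at which its call begins: read the wrist's pose just before it. camera_params takes no time and is no camera call; for the wrist camera it gives the pose at the moment of the call.
- r.close_job(): hands the job in; it is judged then, once.
The state is a dict: "time": time; "joint_positions": joint angles; "joint_vel": joint speeds; "joint_torque": joint torques, N m; "ee_pos": TCP position; "eef_rot": TCP orientation; "ft_force": force on the tool from outside, world axes, zero at the start; "torque": the same for the moment, N m; "width": finger opening in m; "grip_force": force on a finger pad.
Only numpy, scipy, OpenCV 4.12 (cv2) and the standard library are available. Lean on these libraries where they do the work, as an engineer would, in place of code of your own. Each camera call takes 0.05 s, during which the arm holds its last target. There are 200 camera calls.

TASK

Inspect the six-sided well blocks lying on the grey mat (not all four colours are always there): roll each over, face by face, until its blue face is up, then, taking them in the order yellow, green, orange, black bands, lower the depth rod into each well until it bottoms and see how deep it goes. Blocks whose well is blocked, so that the rod stops about 24 mm down instead of 44 mm, belong in the red tray, the clear ones stay on the grey mat, all blue face up. Finish with the rod fully home and upright in its black stand, and do not disturb the jar, the bottle and the carton beyond the mat.

Things in the scene. Friction and masses are not known exactly. Their poses are not given: they have to be found in the camera images.
- yellow_center (a point): centre of the yellow-banded block (None if absent): a white hexagonal prism 64 mm long, 56 mm across flats, 0.26 kg, an 8 mm yellow band round each end. Lying on a side face, its centre is 28 mm up. y axis: along the prism; z: straight out of its one blue side face. The other five faces, 60 degrees apart and 32 mm wide, are white with round marks. The flat ends can be gripped (64 mm)
- green_center (a point): centre of the green-banded block (None if absent): a white hexagonal prism 64 mm long, 56 mm across flats, 0.26 kg, an 8 mm green band round each end. Lying on a side face, its centre is 28 mm up. y axis: along the prism; z: straight out of its one blue side face. The other five faces, 60 degrees apart and 32 mm wide, are white with round marks. The flat ends can be gripped (64 mm)
- orange_center (a point): centre of the orange-banded block (None if absent): a white hexagonal prism 64 mm long, 56 mm across flats, 0.26 kg, an 8 mm orange band round each end. Lying on a side face, its centre is 28 mm up. y axis: along the prism; z: straight out of its one blue side face. The other five faces, 60 degrees apart and 32 mm wide, are white with round marks. The flat ends can be gripped (64 mm)
- black_center (a point): centre of the black-banded block (None if absent): a white hexagonal prism 64 mm long, 56 mm across flats, 0.26 kg, an 8 mm black band round each end. Lying on a side face, its centre is 28 mm up. y axis: along the prism; z: straight out of its one blue side face. The other five faces, 60 degrees apart and 32 mm wide, are white with round marks. The flat ends can be gripped (64 mm)
- yellow: the yellow-banded block itself, same frame as its centre point. In the middle of its blue face, 28 mm from the centre along z, opens a square blind well, 22 by 22 mm with sides along x and y: 44 mm deep if clear, 24 mm if blocked; which of the two is for the depth rod to find out
- green: the green-banded block itself, same frame as its centre point. In the middle of its blue face, 28 mm from the centre along z, opens a square blind well, 22 by 22 mm with sides along x and y: 44 mm deep if clear, 24 mm if blocked; which of the two is for the depth rod to find out
- orange: the orange-banded block itself, same frame as its centre point. In the middle of its blue face, 28 mm from the centre along z, opens a square blind well, 22 by 22 mm with sides along x and y: 44 mm deep if clear, 24 mm if blocked; which of the two is for the depth rod to find out
- black: the black-banded block itself, same frame as its centre point. In the middle of its blue face, 28 mm from the centre along z, opens a square blind well, 22 by 22 mm with sides along x and y: 44 mm deep if clear, 24 mm if blocked; which of the two is for the depth rod to find out
- rod_grip (a point): middle of the depth rod's blue square grip, 24 by 24 mm, 50 mm tall (sides along x and y). z axis: up along the rod when it points down. Below the grip a blue round flange, 40 mm wide, 6 mm thick, then a steel shaft 14 mm thick, 72 mm long, with black rings. This point is 103 mm above the tip, 31 mm above the flange's underside. 0.15 kg
- rod_tip (a point): tip of the depth rod's shaft, on its axis; z up along the rod
- rod: the whole depth rod, origin at its tip
- stand: black square rod stand, 80 by 80 mm, 80 mm tall, fixed, with a blue stripe round its foot; origin at the centre of its underside. A square upright hole, 20 by 20 mm with sides along its x and y and 78 mm deep, in the middle of its top takes the rod's shaft; home, the flange rests on the stand's top and the tip is 8 mm above the origin
- mat: grey fabric mat, 300 mm (x) by 380 mm (y), 2 mm thick, fixed; origin at the centre of its underside
- tray: red tray, fixed, 250 mm (its x) by 160 mm (its y) outside, floor 3 mm thick, rim 5 mm wide and 10 mm high; origin at the centre of its underside. Two blocks fit side by side along its x
- jar: clear jar with a white lid, 60 mm wide, 75 mm tall, bystander; origin under its base
- bottle: white bottle with a blue cap, 60 mm wide, 150 mm tall, bystander; origin under its base
- swabs: brown carton, 70 by 120 by 40 mm, bystander; origin under its base
Not all that is in view belongs to the job. Leave any pink or turquoise look-alike of the black alone.

How it is judged:
By the outcome, as a careful person would: the job done as asked, in the order asked, and still so for the second after the job is handed in, with the robot touching nothing.
Of yellow, green, orange, black only 3 to 4 are there at a start; the rules pass over those that are not, and their reading is None.
At some moment in a run one of yellow, green, orange, black may be knocked a few centimetres aside while the robot is not near it.
It also fails if it takes over 210 s, if anything falls off the work surface, if the arm or the gripper's body presses on something with over 40 N, if the wrist force passes 120 N, or if a joint passes its speed limit or range.

## Working session

There is one attempt and no reset: what is moved stays moved. The work goes in short steps, Python scripts to look and compute and a tool call to move; the robot and the scene stay as the last step left them, time stands still between calls to the robot, and variables do not carry over. Pictures are saved under pics/ and viewed, at most 18 in all, crops included, and the job is handed in when it is done.

Besides the shell and the picture viewer there is one more tool, called after "Request:" as name(argument=value, ...) on one line, values as JSON. carry_out: Moves the arm, as the interface text tells. Its arguments: {"type":"object","properties":{"steps":{"type":"array","items":{"type":"array","items":{"type":"array","items":{"type":"number"}}}},"hand":{"type":"number"},"squeeze":{"type":"number"}},"required":["steps"]}

```bash
ls; mkdir -p pics
python3 - <<'E'
from bench import r
import cv2,numpy as np
s=r.read_state(); print({k:np.round(v,3).tolist() for k,v in s.items()})
for n in ("scene","top","wrist"):
    p=r.camera_params(n); print(n,{k:np.round(v,3).tolist() for k,v in p.items()})
for n in ("scene","top"):
    im=r.camera(n); cv2.imwrite(f"pics/{n}0.png",im[:,:,::-1])
E
```

```text
pics
{'time': 0.0, 'joint_positions': [-1.294, 0.333, -0.065, 1.461, 0.022, 1.35, -0.089], 'joint_vel': [-0.001, -0.0, -0.001, 0.001, -0.001, 0.0, -0.0], 'joint_torque': [-0.0, -62.328, 0.024, -38.986, -0.061, 0.04, 0.0], 'ee_pos': [0.184, 0.597, 0.222], 'eef_rot': [0.149, 0.989, -0.001, -0.0], 'ft_force': [-0.607, -0.385, -0.322], 'torque': [0.016, 0.056, 0.03], 'grip_force': 0.0, 'width': 0.087}
scene {'fx': 607.243, 'fy': 607.243, 'cx': 315.837, 'cy': 244.683, 'view': [[0.846, 0.532, -0.018, -0.487], [-0.29, 0.489, 0.823, 0.037], [0.447, -0.691, 0.568, -1.548], [0.0, 0.0, 0.0, 1.0]]}
top {'fx': 572.456, 'fy': 572.456, 'cx': 327.41, 'cy': 232.453, 'view': [[-0.011, -1.0, -0.004, 0.071], [0.981, -0.012, 0.193, -0.554], [-0.193, -0.002, 0.981, -1.329], [0.0, 0.0, 0.0, 1.0]]}
wrist {'fx': 359.071, 'fy': 359.071, 'cx': 319.374, 'cy': 240.922, 'view': [[0.295, 0.955, 0.0, -0.624], [-0.927, 0.286, -0.243, 0.03], [-0.233, 0.072, 0.97, -0.388], [0.0, 0.0, 0.0, 1.0]]}
```

View pics/scene0.png

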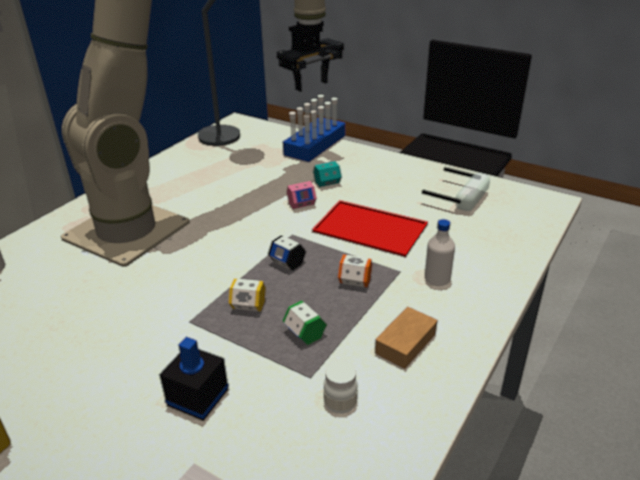

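View pics/top0.png

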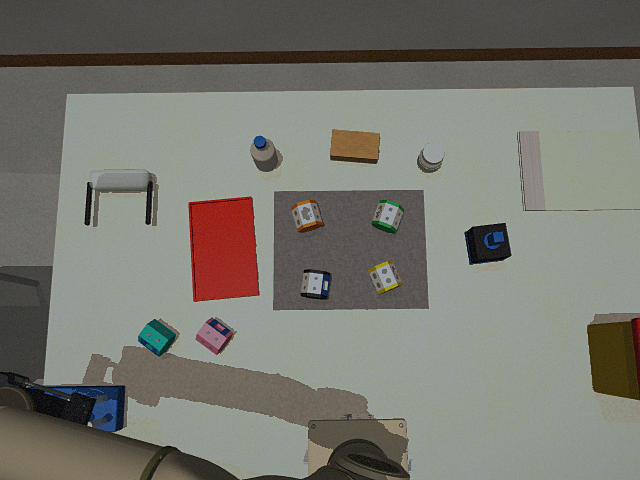

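The scene shows black (287,250), orange (354,270), yellow (247,293) and green (304,321) blocks on the mat, with the rod in its stand at (195,380). The pink and turquoise look-alikes lie off the mat. I'll enlarge the mat to read the faces and confirm black.

```bash
cat > h.py <<'E'
from bench import r
import cv2,numpy as np
from scipy.spatial.transform import Rotation as R
def proj(n,P,p=None):
    p=p or r.camera_params(n); V=np.array(p["view"]); c=V[:3,:3]@np.asarray(P,float)+V[:3,3]
    return np.array([p["fx"]*c[0]/-c[2]+p["cx"], p["fy"]*-c[1]/-c[2]+p["cy"]])
def ray(n,uv,z,p=None):
    p=p or r.camera_params(n); V=np.array(p["view"]); A=V[:3,:3]; o=-A.T@V[:3,3]
    d=A.T@np.array([(uv[0]-p["cx"])/p["fx"],-(uv[1]-p["cy"])/p["fy"],-1]); return o+d*(z-o[2])/d[2]
def snap(n,name=None):
    p=r.camera_params(n); im=r.camera(n)
    if name: cv2.imwrite(f"pics/{name}.png",im[:,:,::-1])
    return im,p
def delta(P,q=None,s=None):
    """row (cm, rad) taking present TCP pose to TCP position P, quaternion q"""
    s=s or r.read_state(); R0=R.from_quat(s["eef_rot"]); d=R0.inv().apply(np.asarray(P)-s["ee_pos"])*100
    w=(R0.inv()*R.from_quat(q)).as_rotvec() if q is not None else np.zeros(3)
    return np.round(np.r_[d,w],3).tolist()
E
python3 - <<'E'
from h import *
t=cv2.imread("pics/top0.png"); s=cv2.imread("pics/scene0.png")
a=cv2.resize(t[185:315,268:434],(798,600),interpolation=3)
b=cv2.resize(s[228:350,190:405],(800,454),interpolation=3)
cv2.imwrite("pics/c1.png",a); cv2.imwrite("pics/c2.png",b)
for n,u in dict(o=(307,215),g=(388,216),y=(384,277),k=(316,284)).items(): print(n,ray("top",u,.05).round(3))
for u in [(190,203),(251,198),(259,294),(194,301)]: print("tray",ray("top",u,.01).round(3))
print("stand",ray("top",(488,238),.08).round(3), "mat",[ray("top",u,0).round(3) for u in [(274,191),(424,190),(428,308),(273,309)]])
E
```

```text
o [0.599 0.114 0.05 ]
g [ 0.594 -0.083  0.05 ]
y [ 0.445 -0.069  0.05 ]
k [0.43  0.094 0.05 ]
tray [0.643 0.411 0.01 ]
tray [0.654 0.257 0.01 ]
tray [0.412 0.234 0.01 ]
tray [0.397 0.392 0.01 ]
stand [ 0.531 -0.314  0.08 ] mat [array([0.674, 0.2  , 0.   ]), array([ 0.672, -0.182,  0.   ]), array([ 0.374, -0.179,  0.   ]), array([0.376, 0.2  , 0.   ])]
```

View pics/c1.png

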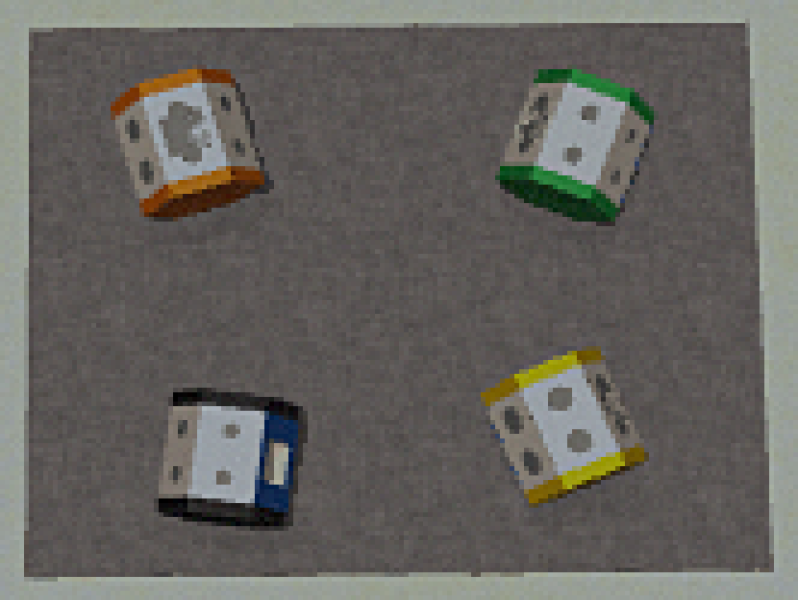

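View pics/c2.png

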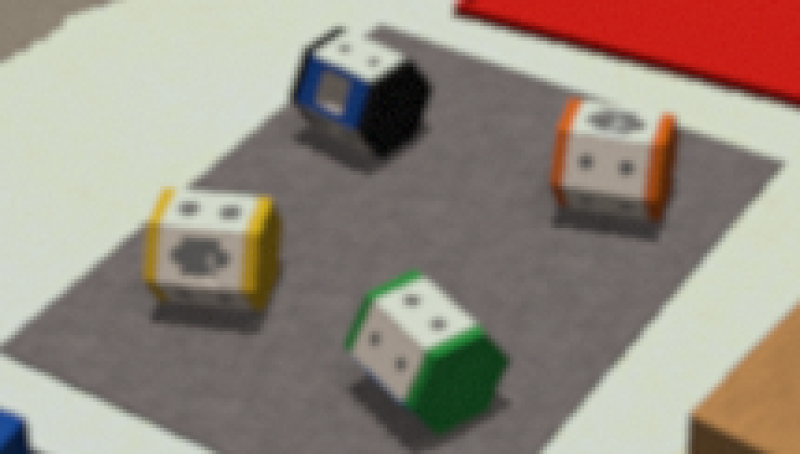

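Four blocks are present. The marks show blue opposite the big mark:
- **Black** (270,460 in the crop): blue is 60° to the -y side.
- **Green** (575,145): the big mark is on the +y side, so blue is 120° to -y.
- **Yellow** (565,425): the big mark is on the -y side, so blue is 120° to +y.
- **Orange** (190,145): the big mark is up, so blue is down.

The real black is the black-banded block on the mat. The pink and turquoise ones are off it.

```bash
cat >> h.py <<'E'
def topfaces(im,p,cen,kind="white",z=.058,half=16,n="top"):
    out={}
    hsv=cv2.cvtColor(im,cv2.COLOR_RGB2HSV)
    for k,c in cen.items():
        m=(hsv[...,2]>185)&(hsv[...,1]<50) if kind=="white" else (hsv[...,0]>100)&(hsv[...,0]<130)&(hsv[...,1]>110)&(hsv[...,2]>40)
        u=proj(n,[*c[:2],z],p).astype(int); w=np.zeros(m.shape,np.uint8); cv2.circle(w,tuple(map(int,u)),half,1,-1)
        m=(m&(w>0)).astype(np.uint8); 
        pts=np.argwhere(m)[:,::-1].astype(np.float32)
        if len(pts)<8: out[k]=None; continue
        hull=cv2.convexHull(pts)
        P=np.array([ray(n,q,z,p)[:2] for q in hull[:,0]],np.float32)*1000
        (x,y),(a,b),ang=cv2.minAreaRect(P)
        if a<b: a,b,ang=b,a,ang+90
        ang=(ang+90)%180-90
        M=cv2.moments(P); 
        out[k]=(round(M["m10"]/M["m00"],1),round(M["m01"]/M["m00"],1),round(a,1),round(b,1),round(ang,1),len(pts))
    return out
CEN=dict(o=(.599,.114),g=(.594,-.083),y=(.445,-.069),k=(.43,.094))
E
python3 - <<'E'
from h import *
im=cv2.imread("pics/top0.png")[:,:,::-1].copy(); p=r.camera_params("top")
print(topfaces(im,p,CEN))
hsv=cv2.cvtColor(im,cv2.COLOR_RGB2HSV)
# bands check
for k,(lo,hi) in dict(o=(5,17),g=(45,80),y=(20,32)).items():
    u=proj("top",[*CEN[k],.05],p).astype(int); w=np.zeros(hsv.shape[:2],np.uint8); cv2.circle(w,tuple(map(int,u)),28,1,-1)
    m=((hsv[...,0]>=lo)&(hsv[...,0]<=hi)&(hsv[...,1]>120)&(w>0)).astype(np.uint8)
    n,l,s,c=cv2.connectedComponentsWithStats(m)
    i=np.argsort(-s[1:,4])[:2]+1; A=[ray("top",c[j],.045,p)[:2] for j in i]; A.sort(key=lambda a:-a[0]); d=A[0]-A[1]
    print(k,np.round(A,3).tolist(),"axis",np.degrees(np.arctan2(d[1],d[0])).round(1),s[i,4])
E
```

```text
{'o': None, 'g': None, 'y': None, 'k': None}
o [[0.63, 0.124], [0.572, 0.108]] axis 15.6 [159  80]
g [[0.627, -0.094], [0.57, -0.072]] axis -20.9 [171  74]
y [[0.474, -0.061], [0.42, -0.08]] axis 19.9 [100  91]
```

Run:
```python
from h import *
im=cv2.imread("pics/top0.png")[:,:,::-1].copy(); p=r.camera_params("top")
hsv=cv2.cvtColor(im,cv2.COLOR_RGB2HSV)
for u in [(388,208),(378,212),(390,284),(315,285),(281,284),(325,281),(330,281),(371,276)]: print(u,hsv[u[1],u[0]])
import h
for v in (140,150,160):
  src=open("h.py").read().replace("[...,2]>185",f"[...,2]>{v}"); d={}; exec(src,d); print(v,d["topfaces"](im,p,CEN))
```

```text
(388, 208) [106  20 167]
(378, 212) [60  9 56]
(390, 284) [110  41 180]
(315, 285) [103  22 165]
(281, 284) [15 19 81]
(325, 281) [ 15  50 154]
(330, 281) [17 43 53]
(371, 276) [ 18  34 134]
140 {'o': (602.0, 116.5, 47.0, 32.1, 14.2, 148), 'g': (600.7, -78.1, 47.7, 47.6, 68.1, 239), 'y': (447.2, -72.5, 46.6, 32.2, 22.1, 218), 'k': (432.7, 94.8, 54.7, 47.4, 89.3, 276)}
150 {'o': (601.8, 116.5, 46.9, 31.2, 15.2, 139), 'g': (599.3, -80.6, 47.8, 43.8, -24.4, 222), 'y': (447.3, -73.1, 46.6, 31.0, 22.1, 207), 'k': (431.2, 91.9, 45.9, 44.9, -8.4, 257)}
160 {'o': (601.9, 116.2, 45.8, 30.4, 15.9, 127), 'g': (598.4, -83.4, 45.8, 30.4, -22.0, 199), 'y': (447.1, -73.2, 46.3, 31.0, 22.4, 199), 'k': (431.2, 91.7, 46.0, 44.3, -9.0, 246)}
```

```bash
cat >> h.py <<'E'
def quat(ax,tilt=0):
    a=np.radians(ax); y=np.array([np.cos(a),np.sin(a),0]); z=np.array([0,0,-1.]); x=np.cross(y,z)
    return (R.from_matrix(np.c_[x,y,z])*R.from_rotvec([0,np.radians(tilt),0])).as_quat()
def tcp(G,ax,tilt=0): return np.asarray(G)+.019*R.from_quat(quat(ax,tilt)).as_matrix()[:,2]
def go(G,ax,tilt=0,s=None): return delta(tcp(G,ax,tilt),quat(ax,tilt),s)
E
python3 - <<'E'
from h import *
print(go([.4315,.0945,.15],-8), go([.4315,.0945,.03],-8))
E
```

```text
[-38.433, -40.686, 9.137, -0.001, 0.001, 1.411] [-38.432, -40.671, 21.137, -0.001, 0.001, 1.411]
```

Request:
carry_out(steps=[[[-38.4,-40.7,9.1,0,0,1.41],[-38.4,-40.7,9.1,0,0,1.41],[-38.4,-40.7,9.1,0,0,1.41],[-38.4,-40.7,9.1,0,0,1.41],[-38.4,-40.7,9.1,0,0,1.41],[-38.4,-40.7,9.1,0,0,1.41],[-38.4,-40.7,9.1,0,0,1.41],[-38.4,-40.7,9.1,0,0,1.41],[-38.4,-40.7,9.1,0,0,1.41],[-38.4,-40.7,9.1,0,0,1.41],[-38.4,-40.7,9.1,0,0,1.41],[-38.4,-40.7,9.1,0,0,1.41],[-38.4,-40.7,9.1,0,0,1.41],[-38.4,-40.7,9.1,0,0,1.41],[-38.4,-40.7,9.1,0,0,1.41],[-38.4,-40.7,9.1,0,0,1.41]]], hand=-1, squeeze=30)

```text
time: 1.43
ee_pos: [0.4313, 0.0936, 0.1312]
eef_rot: [0.756, 0.655, -0.0, -0.0]
ft_force: [0.0, 1.3, -0.1]
width: 0.0867
grip_force: 0.0
```

Run:
```python
from h import *
s=r.read_state(); print(s["time"],np.round(s["ee_pos"],4),np.round(s["eef_rot"],3),np.round(s["joint_positions"],2))
im,p=snap("wrist","w1"); print(proj("wrist",[.4315,.0945,.058],p))
print(go([.4315,.0945,.03],-8))
```

```text
1.4333 [0.4313 0.0936 0.1312] [ 0.756  0.655 -0.    -0.   ] [-0.77 -0.02  0.46  2.06  0.01  1.1  -0.46]
[319.25317027 248.37426809]
[-0.03, 0.062, 12.033, -0.001, 0.0, -0.0]
```

View pics/w1.png

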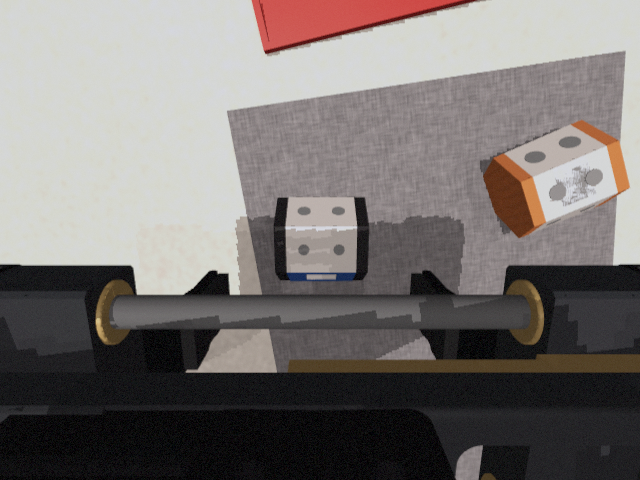

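The wrist view shows black's top face centred at (321,248), as predicted (319,248). I'll lower, tilt +30°, then grip and roll.

Request:
carry_out(steps=[[[0,0.05,4,0,0,0],[0,0.05,8,0,0,0],[0,0.05,12,0,0,0],[0.2,0.05,11.99,0,0.105,0],[0.4,0.05,11.96,0,0.21,0],[0.59,0.05,11.91,0,0.315,0],[0.78,0.05,11.84,0,0.42,0],[0.95,0.05,11.75,0,0.524,0],[0.95,0.05,11.75,0,0.524,0],[0.95,0.05,11.75,0,0.524,0]]])

```text
time: 2.32
ee_pos: [0.4325, 0.104, 0.0135]
eef_rot: [0.729, 0.633, 0.195, -0.171]
ft_force: [0.2, -0.5, 0.0]
width: 0.0872
grip_force: 0.0
```

Run:
```python
from h import *
s=r.read_state(); print(s["time"],np.round(s["ee_pos"],4),tcp([.4315,.0945,.03],-8,30).round(4),np.round(s["joint_positions"],2),np.round(go([.4315,.0945,.03],-8,30),2))
```

```text
2.3167 [0.4325 0.104  0.0135] [0.4328 0.1039 0.0135] [-0.34  0.23  0.43  2.25 -0.87  0.86  0.58] [ 0.    0.03 -0.01 -0.   -0.   -0.  ]
```

Request:
carry_out(steps=[[[0,0,0,0,0,0],[0,0,0,0,0,0],[0,0,0,0,0,0],[0,0,0,0,0,0],[0,0,0,0,0,0],[0,0,0,0,0,0],[1.25,0,-2.17,0,0,0],[1.02,0,-2.18,0,-0.12,0],[0.8,0,-2.22,0,-0.24,0],[0.58,0,-2.29,0,-0.36,0],[0.37,0,-2.38,0,-0.48,0],[0.18,0,-2.5,0,-0.6,0],[0,0,-2.64,0,-0.72,0],[-0.16,0,-2.8,0,-0.84,0],[-0.31,0,-2.98,0,-0.96,0],[-0.4,0,-3.12,0,-1.047,0],[-1.2,0,-1.75,0,-1.047,0],[-1.6,0,-1.04,0,-1.047,0],[-1.6,0,-1.04,0,-1.047,0]]], hand=1, squeeze=30)

```text
time: 3.9
ee_pos: [0.4298, 0.0855, 0.0137]
eef_rot: [0.728, 0.634, -0.196, 0.17]
ft_force: [-0.1, -0.1, -1.7]
width: 0.0636
grip_force: 30.0
```

Run:
```python
from h import *
s=r.read_state(); print(s["time"],np.round(s["joint_positions"],2),np.round(go([.4315,.0945,.031],-8,-30),3))
snap("scene","s1"); im=cv2.imread("pics/s1.png"); cv2.imwrite("pics/s1c.png",cv2.resize(im[130:350,150:430],(700,550),interpolation=3))
```

```text
3.9 [-0.92  0.43  0.36  1.97  0.27  1.13 -0.86] [-0.072  0.04  -0.052 -0.     0.     0.002]
```

View pics/s1c.png

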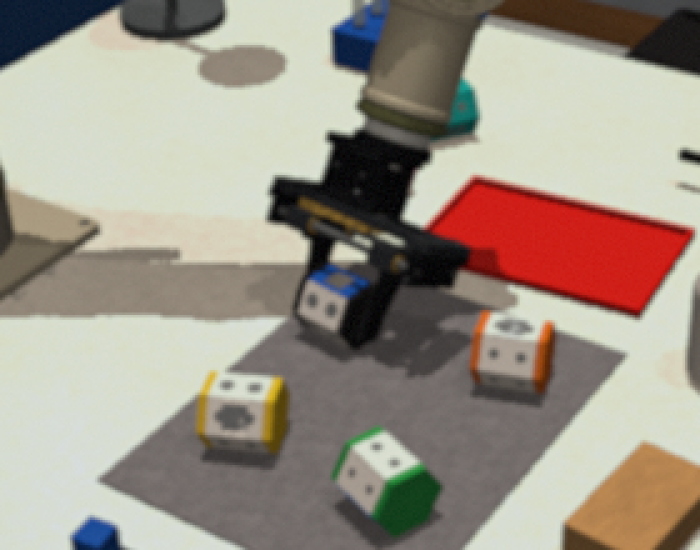

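Black rolled properly and is blue up at (340,275) in the crop. Next I'll release it and go to yellow.

```bash
sed -i 's/>185/>160/' h.py
python3 - <<'E'
from h import *
im,p=snap("top"); print(topfaces(im,p,{k:CEN[k] for k in "ogy"}))
def back(G,ax,t,d): return np.asarray(G)-d*R.from_quat(quat(ax,t)).as_matrix()[:,2]
G=[.447,-.073,.030]; print(go(back(G,22,-30,.10),22,-30), go(G,22,-30))
E
```

```text
{'o': (602.0, 116.4, 46.5, 30.9, 16.1, 135), 'g': (599.4, -80.4, 47.6, 43.2, -21.9, 216), 'y': (447.3, -72.7, 46.9, 31.6, 23.6, 209)}
[-14.504, 1.834, -1.451, -0.262, -0.001, -0.454] [-13.931, 4.34, 8.213, -0.262, -0.001, -0.454]
```

Request:
carry_out(steps=[[[0,0,0,0,0,0],[0,0,0,0,0,0],[0,0,0,0,0,0],[0,0,0,0,0,0],[0,0,-3,0,0,0],[0,0,-6,0,0,0],[0,0,-9,0,0,0],[-14.5,1.83,-1.45,-0.262,0,-0.454],[-14.5,1.83,-1.45,-0.262,0,-0.454],[-14.5,1.83,-1.45,-0.262,0,-0.454],[-14.5,1.83,-1.45,-0.262,0,-0.454],[-14.5,1.83,-1.45,-0.262,0,-0.454],[-14.5,1.83,-1.45,-0.262,0,-0.454],[-14.5,1.83,-1.45,-0.262,0,-0.454],[-14.3,2.65,1.75,-0.262,0,-0.454],[-14.1,3.5,5,-0.262,0,-0.454],[-13.93,4.34,8.21,-0.262,0,-0.454],[-13.93,4.34,8.21,-0.262,0,-0.454],[-13.93,4.34,8.21,-0.262,0,-0.454]]], hand=-1)

```text
time: 5.58
ee_pos: [0.4508, -0.0811, 0.0126]
eef_rot: [0.54, 0.801, -0.147, 0.214]
ft_force: [0.5, 0.1, 0.2]
width: 0.0868
grip_force: 0.0
```

Run:
```python
from h import *
s=r.read_state(); print(s["time"],np.round(s["joint_positions"],2),np.round(go([.447,-.073,.03],22,-30),3))
im,p=snap("top"); print(topfaces(im,p,dict(k=CEN["k"]),"blue",half=18),topfaces(im,p,{k:CEN[k] for k in "og"}))
```

```text
5.5833 [-0.79  0.2   0.49  2.3   0.66  0.74 -0.44] [-0.097 -0.045 -0.055 -0.003  0.002  0.002]
{'k': None} {'o': (601.8, 116.2, 45.7, 30.7, 17.6, 129), 'g': (598.5, -83.0, 46.7, 31.9, -21.9, 210)}
```

Request:
carry_out(steps=[[[0,0,0,0,0,0],[0,0,0,0,0,0],[0,0,0,0,0,0],[0,0,0,0,0,0],[0,0,0,0,0,0],[0,0,0,0,0,0],[-1.25,0,-2.17,0,0,0],[-1.02,0,-2.18,0,0.12,0],[-0.8,0,-2.22,0,0.24,0],[-0.58,0,-2.29,0,0.36,0],[-0.37,0,-2.38,0,0.48,0],[-0.18,0,-2.5,0,0.6,0],[0,0,-2.64,0,0.72,0],[0.16,0,-2.8,0,0.84,0],[0.31,0,-2.98,0,0.96,0],[0.4,0,-3.12,0,1.047,0],[1.2,0,-1.75,0,1.047,0],[1.6,0,-1.04,0,1.047,0],[1.6,0,-1.04,0,1.047,0]]], hand=1)

```text
time: 7.22
ee_pos: [0.4438, -0.0648, 0.0135]
eef_rot: [0.541, 0.8, 0.144, -0.215]
ft_force: [-1.7, 0.3, -3.4]
width: 0.0635
grip_force: 30.0
```

Run:
```python
from h import *
s=r.read_state(); print(s["time"],np.round(s["joint_positions"],2),np.round(go([.447,-.073,.031],22,30),3), s["ft_force"])
```

```text
7.2167 [-0.07  0.52  0.5   1.89 -0.62  1.28  1.13] [ 0.111 -0.009 -0.057 -0.001  0.001 -0.002] [-1.66151724  0.32362036 -3.36586229]
```

Request:
carry_out(steps=[[[0,0,0,0,0,0],[0,0,0,0,0,0],[0,0,0,0,0,0],[0,0,0,0,0,0],[-0.23,0,-0.01,0,-0.12,0],[-0.45,0,-0.05,0,-0.24,0],[-0.67,0,-0.12,0,-0.36,0],[-0.88,0,-0.21,0,-0.48,0],[-1.07,0,-0.33,0,-0.6,0],[-1.25,0,-0.47,0,-0.72,0],[-1.42,0,-0.63,0,-0.84,0],[-1.56,0,-0.81,0,-0.96,0],[-1.65,0,-0.95,0,-1.047,0],[-1.65,0,-0.95,0,-1.047,0]]], hand=-1)

```text
time: 8.38
ee_pos: [0.4517, -0.0791, 0.015]
eef_rot: [0.539, 0.801, -0.144, 0.217]
ft_force: [-0.2, 1.1, -0.8]
width: 0.087
grip_force: 0.0
```

Request:
carry_out(steps=[[[0,0,0,0,0,0],[0,0,0,0,0,0],[0,0,0,0,0,0],[0,0,0,0,0,0],[0,0,0,0,0,0],[0,0,0,0,0,0],[-1.25,0,-2.17,0,0,0],[-1.02,0,-2.18,0,0.12,0],[-0.8,0,-2.22,0,0.24,0],[-0.58,0,-2.29,0,0.36,0],[-0.37,0,-2.38,0,0.48,0],[-0.18,0,-2.5,0,0.6,0],[0,0,-2.64,0,0.72,0],[0.16,0,-2.8,0,0.84,0],[0.31,0,-2.98,0,0.96,0],[0.4,0,-3.12,0,1.047,0],[1.2,0,-1.75,0,1.047,0],[1.6,0,-1.04,0,1.047,0],[1.6,0,-1.04,0,1.047,0]]], hand=1)

```text
time: 9.97
ee_pos: [0.4434, -0.0653, 0.014]
eef_rot: [0.541, 0.8, 0.144, -0.214]
ft_force: [0.3, -0.4, -3.2]
width: 0.064
grip_force: 30.0
```

Run:
```python
from h import *
s=r.read_state(); print(s["time"],np.round(s["joint_positions"],2),np.round(go([.447,-.073,.031],22,30),3), s["ft_force"])
def back(G,ax,t,d): return np.asarray(G)-d*R.from_quat(quat(ax,t)).as_matrix()[:,2]
G=[.5985,-.083,.030]; print(go(back(G,-22,30,.10),-22,30), go(G,-22,30))
snap("scene","s2"); im=cv2.imread("pics/s2.png"); cv2.imwrite("pics/s2c.png",cv2.resize(im[130:350,150:430],(700,550),interpolation=3))
```

```text
9.9667 [-0.18  0.55  0.63  1.89 -0.68  1.31  1.18] [ 0.117  0.042  0.001 -0.     0.001 -0.003] [ 0.25973033 -0.3905846  -3.16028758]
[-4.648, 10.909, -12.645, -0.384, 0.002, 0.662] [-5.843, 14.39, -3.347, -0.384, 0.002, 0.662]
```

View pics/s2c.png

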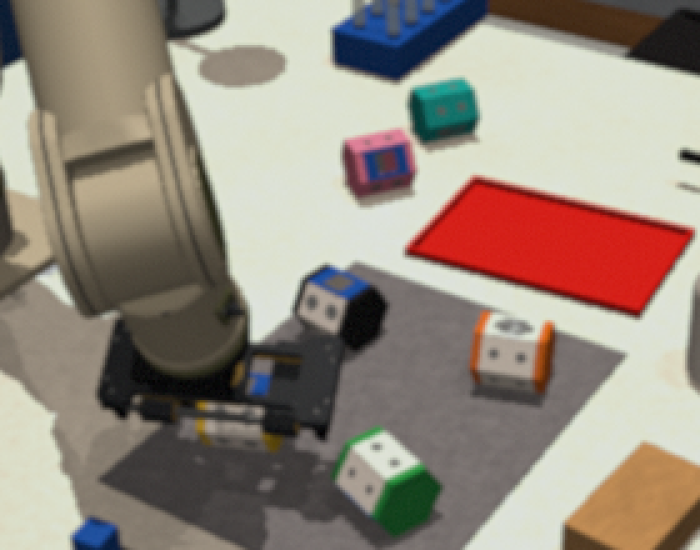

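Black and yellow are both blue up. Yellow's blue shows through the gripper at (262,380). Green is next.

Request:
carry_out(steps=[[[0,0,0,0,0,0],[0,0,0,0,0,0],[0,0,0,0,0,0],[0,0,0,0,0,0],[0,0,-3,0,0,0],[0,0,-6,0,0,0],[0,0,-9,0,0,0],[-4.65,10.9,-12.65,-0.384,0,0.662],[-4.65,10.9,-12.65,-0.384,0,0.662],[-4.65,10.9,-12.65,-0.384,0,0.662],[-4.65,10.9,-12.65,-0.384,0,0.662],[-4.65,10.9,-12.65,-0.384,0,0.662],[-4.65,10.9,-12.65,-0.384,0,0.662],[-4.65,10.9,-12.65,-0.384,0,0.662],[-4.65,10.9,-12.65,-0.384,0,0.662],[-5.05,12.07,-9.55,-0.384,0,0.662],[-5.45,13.23,-6.45,-0.384,0,0.662],[-5.84,14.39,-3.35,-0.384,0,0.662],[-5.84,14.39,-3.35,-0.384,0,0.662]]], hand=-1)

```text
time: 11.6
ee_pos: [0.6011, -0.0654, 0.0104]
eef_rot: [0.797, 0.545, 0.213, -0.149]
ft_force: [-1.2, 1.2, -0.5]
width: 0.087
grip_force: 0.0
```

Run:
```python
from h import *
s=r.read_state(); print(s["time"],np.round(s["joint_positions"],2),np.round(go([.5985,-.083,.03],-22,30),3))
```

```text
11.6 [-0.21  0.63  0.68  1.82 -1.05  1.13  0.64] [-0.517  0.407 -0.668 -0.012 -0.002  0.01 ]
```

Request:
carry_out(steps=[[[0,0,0,0,0,0],[0,0,0,0,0,0]]])

```text
time: 11.77
ee_pos: [0.603, -0.0721, 0.0161]
eef_rot: [0.799, 0.543, 0.215, -0.145]
ft_force: [0.4, -0.4, 0.5]
width: 0.0869
grip_force: 0.0
```

Run:
```python
from h import *
s=r.read_state(); print(s["time"],np.round(s["joint_positions"],2),np.round(go([.5985,-.083,.03],-22,30),3))
```

```text
11.7667 [-0.21  0.62  0.69  1.82 -1.05  1.13  0.64] [-0.327 -0.013  0.101 -0.001 -0.001  0.006]
```

Request:
carry_out(steps=[[[-0.3,0,0.1,0,0,0],[-0.3,0,0.1,0,0,0],[-0.3,0,0.1,0,0,0],[-0.3,0,0.1,0,0,0],[-0.3,0,0.1,0,0,0],[-0.3,0,0.1,0,0,0],[0.95,0,-2.07,0,0,0],[0.72,0,-2.08,0,-0.12,0],[0.5,0,-2.12,0,-0.24,0],[0.28,0,-2.19,0,-0.36,0],[0.07,0,-2.28,0,-0.48,0],[-0.12,0,-2.4,0,-0.6,0],[-0.3,0,-2.54,0,-0.72,0],[-0.46,0,-2.7,0,-0.84,0],[-0.61,0,-2.88,0,-0.96,0],[-0.7,0,-3.02,0,-1.047,0],[-1.5,0,-1.65,0,-1.047,0],[-1.9,0,-0.94,0,-1.047,0],[-1.9,0,-0.94,0,-1.047,0]]], hand=1)

```text
time: 13.35
ee_pos: [0.5937, -0.0914, 0.012]
eef_rot: [0.8, 0.542, -0.213, 0.144]
ft_force: [-0.6, -0.1, -3.2]
width: 0.064
grip_force: 30.0
```

Run:
```python
from h import *
s=r.read_state(); print(s["time"],np.round(s["joint_positions"],2),np.round(go([.5985,-.083,.031],-22,-30),3), s["ft_force"])
```

```text
13.35 [-0.87  0.96  1.04  1.61 -0.33  1.16 -0.21] [-0.123  0.128 -0.22   0.001 -0.003  0.003] [-0.59505771 -0.13082517 -3.22811785]
```

Request:
carry_out(steps=[[[0,0,0,0,0,0],[0,0,0,0,0,0],[0,0,0,0,0,0],[0,0,0,0,0,0],[0.23,0,-0.01,0,0.12,0],[0.45,0,-0.05,0,0.24,0],[0.67,0,-0.12,0,0.36,0],[0.88,0,-0.21,0,0.48,0],[1.07,0,-0.33,0,0.6,0],[1.25,0,-0.47,0,0.72,0],[1.42,0,-0.63,0,0.84,0],[1.56,0,-0.81,0,0.96,0],[1.65,0,-0.95,0,1.047,0],[1.65,0,-0.95,0,1.047,0],[1.65,0,-0.95,0,1.047,0]]], hand=-1)

```text
time: 14.6
ee_pos: [0.6011, -0.0755, 0.0137]
eef_rot: [0.801, 0.54, 0.214, -0.144]
ft_force: [0.7, -0.4, 0.5]
width: 0.0868
grip_force: 0.0
```

Run:
```python
from h import *
s=r.read_state(); print(s["time"],np.round(s["joint_positions"],2),np.round(go([.5985,-.083,.03],-22,30),3), s["ft_force"])
```

```text
14.6 [-0.16  0.6   0.63  1.82 -1.01  1.11  0.62] [0.124 0.038 0.091 0.    0.001 0.   ] [ 0.72165646 -0.36213293  0.48625646]
```

Request:
carry_out(steps=[[[0,0,0,0,0,0],[0,0,0,0,0,0],[0,0,0,0,0,0],[0,0,0,0,0,0],[0,0,0,0,0,0],[0,0,0,0,0,0],[1.25,0,-2.17,0,0,0],[1.02,0,-2.18,0,-0.12,0],[0.8,0,-2.22,0,-0.24,0],[0.58,0,-2.29,0,-0.36,0],[0.37,0,-2.38,0,-0.48,0],[0.18,0,-2.5,0,-0.6,0],[0,0,-2.64,0,-0.72,0],[-0.16,0,-2.8,0,-0.84,0],[-0.31,0,-2.98,0,-0.96,0],[-0.4,0,-3.12,0,-1.047,0],[-1.2,0,-1.85,0,-1.047,0],[-1.55,0,-1.13,0,-1.047,0],[-1.55,0,-1.13,0,-1.047,0]]], hand=1)

```text
time: 16.18
ee_pos: [0.5928, -0.0921, 0.0136]
eef_rot: [0.8, 0.541, -0.214, 0.144]
ft_force: [-0.8, -0.9, -1.6]
width: 0.0636
grip_force: 30.0
```

Run:
```python
from h import *
s=r.read_state(); print(s["time"],np.round(s["joint_positions"],2),np.round(go([.5985,-.083,.031],-22,-30),3), s["ft_force"])
im,p=snap("top","t3"); print(topfaces(im,p,dict(o=CEN["o"])))
def back(G,ax,t,d): return np.asarray(G)-d*R.from_quat(quat(ax,t)).as_matrix()[:,2]
G=[.602,.1163,.030]; print(go(back(G,16,-30,.10),16,-30), go(G,16,-30))
print(go(back(G,16,30,.10),16,30), go(G,16,30))
```

```text
16.1833 [-0.84  0.92  0.98  1.61 -0.26  1.16 -0.26] [ 0.043  0.184 -0.135 -0.    -0.002  0.002] [-0.78798906 -0.85812513 -1.64766998]
{'o': None}
[15.645, -9.501, -18.785, -0.331, -0.002, -0.574] [16.539, -6.425, -9.312, -0.331, -0.002, -0.574]
[10.107, -4.518, -15.606, 0.001, 1.005, -0.693] [17.838, -7.594, -10.058, 0.001, 1.005, -0.693]
```

Request:
carry_out(steps=[[[0,0,0,0,0,0],[0,0,0,0,0,0],[0,0,0,0,0,0],[0,0,0,0,0,0],[0,0,-3,0,0,0],[0,0,-6,0,0,0],[0,0,-9,0,0,0],[15.65,-9.5,-18.8,-0.331,0,-0.574],[15.65,-9.5,-18.8,-0.331,0,-0.574],[15.65,-9.5,-18.8,-0.331,0,-0.574],[15.65,-9.5,-18.8,-0.331,0,-0.574],[15.65,-9.5,-18.8,-0.331,0,-0.574],[15.65,-9.5,-18.8,-0.331,0,-0.574],[15.65,-9.5,-18.8,-0.331,0,-0.574],[15.65,-9.5,-18.8,-0.331,0,-0.574],[15.65,-9.5,-18.8,-0.331,0,-0.574],[15.65,-9.5,-18.8,-0.331,0,-0.574]]], hand=-1)

```text
time: 17.65
ee_pos: [0.5919, 0.1553, 0.101]
eef_rot: [0.582, 0.771, -0.155, 0.207]
ft_force: [0.2, 0.4, -0.5]
width: 0.0872
grip_force: 0.0
```

Run:
```python
from h import *
s=r.read_state(); print(s["time"],np.round(s["joint_positions"],2))
im,p=snap("top","t4"); print(topfaces(im,p,{k:CEN[k] for k in "ygk"},"blue",half=18))
G=[.602,.1163,.030];print(go(G,16,-30))
im,p=snap("wrist","w4"); a=cv2.imread("pics/t4.png")[180:320,260:440]; b=cv2.imread("pics/w4.png")
cv2.imwrite("pics/c4.png",np.vstack([cv2.resize(a,(420,327),interpolation=3),cv2.resize(b,(420,270))]))
```

```text
17.65 [-1.31  0.7   0.98  1.66 -0.05  1.13 -0.13]
{'y': (446.7, -70.3, 46.5, 31.9, 21.1, 170), 'g': (579.8, -63.9, 44.1, 32.2, -21.8, 143), 'k': (431.2, 94.4, 48.5, 31.8, -7.9, 193)}
[0.042, -0.119, 10.059, 0.001, 0.0, -0.001]
```

View pics/c4.png

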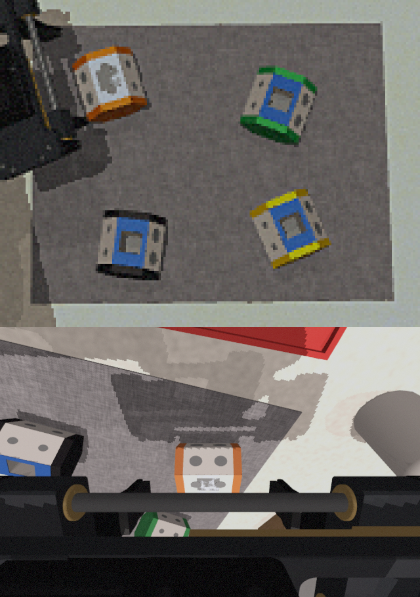

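Yellow (290,228), black (132,243) and green (280,100) are all blue up. Green has shifted about 2.5 cm, which is the announced knock. Orange is lined up in the wrist view at (208,470), so I'll roll it three times.

Request:
carry_out(steps=[[[0,-0.1,3.4,0,0,0],[0,-0.1,6.8,0,0,0],[0,-0.1,10.05,0,0,0],[0,-0.1,10.05,0,0,0],[0,-0.1,10.05,0,0,0]]])

```text
time: 18.17
ee_pos: [0.6041, 0.1067, 0.0131]
eef_rot: [0.581, 0.771, -0.156, 0.207]
ft_force: [0.9, 0.1, -0.1]
width: 0.087
grip_force: 0.0
```

Request:
carry_out(steps=[[[0,0,0,0,0,0],[0,0,0,0,0,0],[0,0,0,0,0,0],[0,0,0,0,0,0],[0,0,0,0,0,0],[0,0,0,0,0,0],[-1.25,0,-2.17,0,0,0],[-1.02,0,-2.18,0,0.12,0],[-0.8,0,-2.22,0,0.24,0],[-0.58,0,-2.29,0,0.36,0],[-0.37,0,-2.38,0,0.48,0],[-0.18,0,-2.5,0,0.6,0],[0,0,-2.64,0,0.72,0],[0.16,0,-2.8,0,0.84,0],[0.31,0,-2.98,0,0.96,0],[0.4,0,-3.12,0,1.047,0],[1.2,0,-1.85,0,1.047,0],[1.55,0,-1.13,0,1.047,0],[1.55,0,-1.13,0,1.047,0]]], hand=1)

```text
time: 19.75
ee_pos: [0.5992, 0.126, 0.0143]
eef_rot: [0.581, 0.773, 0.155, -0.205]
ft_force: [0.7, 0.6, -2.8]
width: 0.064
grip_force: 30.0
```

Run:
```python
from h import *
s=r.read_state(); print(s["time"],np.round(s["joint_positions"],2),np.round(go([.602,.1163,.031],16,30),3), s["ft_force"])
```

```text
19.75 [-0.36  0.68  0.48  1.63 -0.84  1.25  0.76] [-0.044 -0.003 -0.05  -0.001  0.004  0.002] [ 0.70004635  0.59577803 -2.82601748]
```

Accurate. I'll open, turn back, and roll again, twice more.

Request:
carry_out(steps=[[[0,0,0,0,0,0],[0,0,0,0,0,0],[0,0,0,0,0,0],[0,0,0,0,0,0],[-0.23,0,-0.01,0,-0.12,0],[-0.45,0,-0.05,0,-0.24,0],[-0.67,0,-0.12,0,-0.36,0],[-0.88,0,-0.21,0,-0.48,0],[-1.07,0,-0.33,0,-0.6,0],[-1.25,0,-0.47,0,-0.72,0],[-1.42,0,-0.63,0,-0.84,0],[-1.56,0,-0.81,0,-0.96,0],[-1.65,0,-0.95,0,-1.047,0],[-1.65,0,-0.95,0,-1.047,0],[-1.65,0,-0.95,0,-1.047,0]]], hand=-1)

```text
time: 21.0
ee_pos: [0.6041, 0.1105, 0.0149]
eef_rot: [0.579, 0.774, -0.155, 0.207]
ft_force: [0.4, -0.7, 0.2]
width: 0.087
grip_force: 0.0
```

Request:
carry_out(steps=[[[0,0,0,0,0,0],[0,0,0,0,0,0],[0,0,0,0,0,0],[0,0,0,0,0,0],[0,0,0,0,0,0],[0,0,0,0,0,0],[-1.25,0,-2.17,0,0,0],[-1.02,0,-2.18,0,0.12,0],[-0.8,0,-2.22,0,0.24,0],[-0.58,0,-2.29,0,0.36,0],[-0.37,0,-2.38,0,0.48,0],[-0.18,0,-2.5,0,0.6,0],[0,0,-2.64,0,0.72,0],[0.16,0,-2.8,0,0.84,0],[0.31,0,-2.98,0,0.96,0],[0.4,0,-3.12,0,1.047,0],[1.2,0,-1.85,0,1.047,0],[1.55,0,-1.08,0,1.047,0],[1.55,0,-1.08,0,1.047,0]]], hand=1)

```text
time: 22.58
ee_pos: [0.5988, 0.1264, 0.0153]
eef_rot: [0.58, 0.773, 0.154, -0.206]
ft_force: [-0.2, 1.0, -1.7]
width: 0.0639
grip_force: 30.0
```

Run:
```python
from h import *
s=r.read_state(); print(s["time"],np.round(s["joint_positions"],2),np.round(go([.602,.1163,.031],16,30),3), s["ft_force"])
```

```text
22.5833 [-0.37  0.68  0.49  1.63 -0.85  1.25  0.76] [-0.128  0.028  0.008 -0.002  0.003  0.002] [-0.1683476   1.00350775 -1.74651267]
```

Request:
carry_out(steps=[[[0,0,0,0,0,0],[0,0,0,0,0,0],[0,0,0,0,0,0],[0,0,0,0,0,0],[-0.23,0,-0.01,0,-0.12,0],[-0.45,0,-0.05,0,-0.24,0],[-0.67,0,-0.12,0,-0.36,0],[-0.88,0,-0.21,0,-0.48,0],[-1.07,0,-0.33,0,-0.6,0],[-1.25,0,-0.47,0,-0.72,0],[-1.42,0,-0.63,0,-0.84,0],[-1.56,0,-0.75,0,-0.96,0],[-1.7,0,-0.87,0,-1.047,0],[-1.7,0,-0.87,0,-1.047,0],[-1.7,0,-0.87,0,-1.047,0]]], hand=-1)

```text
time: 23.83
ee_pos: [0.6042, 0.1102, 0.0156]
eef_rot: [0.579, 0.774, -0.155, 0.207]
ft_force: [0.5, -0.1, 0.9]
width: 0.087
grip_force: 0.0
```

Request:
carry_out(steps=[[[0,0,0,0,0,0],[0,0,0,0,0,0],[0,0,0,0,0,0],[0,0,0,0,0,0],[0,0,0,0,0,0],[0,0,0,0,0,0],[-1.25,0,-2.17,0,0,0],[-1.02,0,-2.18,0,0.12,0],[-0.8,0,-2.22,0,0.24,0],[-0.58,0,-2.29,0,0.36,0],[-0.37,0,-2.38,0,0.48,0],[-0.18,0,-2.5,0,0.6,0],[0,0,-2.64,0,0.72,0],[0.16,0,-2.8,0,0.84,0],[0.31,0,-2.98,0,0.96,0],[0.4,0,-3.12,0,1.047,0],[1.2,0,-1.85,0,1.047,0],[1.55,0,-1.08,0,1.047,0],[1.55,0,-1.08,0,1.047,0]]], hand=1)

```text
time: 25.42
ee_pos: [0.5976, 0.1275, 0.0147]
eef_rot: [0.58, 0.773, 0.154, -0.207]
ft_force: [-0.9, -1.2, -1.9]
width: 0.0638
grip_force: 30.0
```

Run:
```python
from h import *
s=r.read_state(); print(s["time"],np.round(s["joint_positions"],2),np.round(go([.602,.1163,.031],16,30),3), s["ft_force"])
# stand: blue grip & black top from the top image and stand orientation
im,p=snap("top","t5"); hsv=cv2.cvtColor(im,cv2.COLOR_RGB2HSV)
w=np.zeros(hsv.shape[:2],np.uint8); w[215:272,455:520]=1
a=cv2.imread("pics/t5.png")[210:275,450:525]; cv2.imwrite("pics/c5.png",cv2.resize(a,(600,520),interpolation=3))
m=((hsv[...,0]>100)&(hsv[...,0]<130)&(hsv[...,1]>110)&(w>0)).astype(np.uint8)
n,l,st,c=cv2.connectedComponentsWithStats(m)
for i in range(1,n):
  if st[i,4]>5: print(st[i],c[i].round(1))
print(go([.53,-.31,.26],0))
```

```text
25.4167 [-0.38  0.68  0.5   1.64 -0.85  1.25  0.77] [-0.229  0.115 -0.112 -0.005  0.002  0.003] [-0.92181628 -1.15896123 -1.93034495]
[483 231  22  18 286] [493.4 239.4]
[465 232   9  32  62] [467.9 247.5]
[487 259  16   3  21] [494.6 260.3]
[475 261  11   3  15] [479.5 262.1]
[-23.592, -18.892, -39.499, -0.076, -0.519, 0.278]
```

View pics/c5.png

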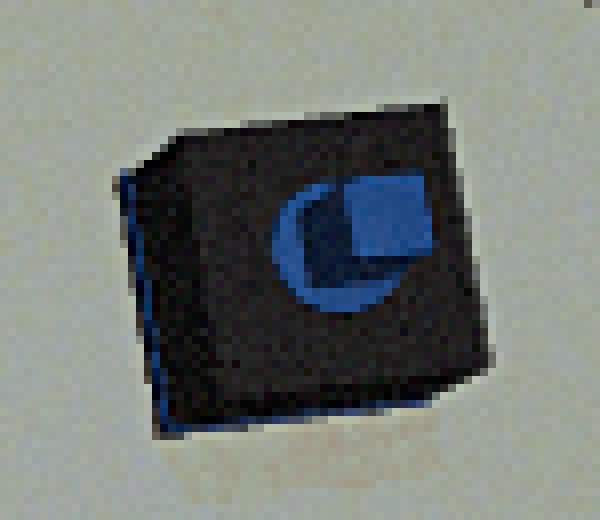

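Rod grip top is the bright square centred at (392,215) in the crop, which is full-image (499.0,236.9), and its sides are at about 6°.

Run:
```python
from h import *
a=ray("top",(499.0,236.9),.136); b=ray("top",(493.1,240.6),.086); print(a.round(4),b.round(4))
G=(a+b)/2; print(go([G[0],G[1],.21],6.3), go([G[0],G[1],.111],6.3)); s=r.read_state(); print(R.from_quat(s["eef_rot"]).inv().apply([0,0,10]))
```

```text
[ 0.5233 -0.3234  0.136 ] [ 0.5239 -0.3241  0.086 ]
[-27.076, -19.89, -35.734, -0.047, -0.521, 0.171] [-32.016, -19.877, -27.154, -0.047, -0.521, 0.171]
[ 4.9893528  -0.01314164 -8.66638251]
```

Request:
carry_out(steps=[[[0,0,0,0,0,0],[0,0,0,0,0,0],[0,0,0,0,0,0],[0,0,0,0,0,0],[0,0,-4,0,0,0],[0,0,-8,0,0,0],[0,0,-12,0,0,0],[-27.1,-19.9,-35.7,-0.047,-0.521,0.171],[-27.1,-19.9,-35.7,-0.047,-0.521,0.171],[-27.1,-19.9,-35.7,-0.047,-0.521,0.171],[-27.1,-19.9,-35.7,-0.047,-0.521,0.171],[-27.1,-19.9,-35.7,-0.047,-0.521,0.171],[-27.1,-19.9,-35.7,-0.047,-0.521,0.171],[-27.1,-19.9,-35.7,-0.047,-0.521,0.171],[-27.1,-19.9,-35.7,-0.047,-0.521,0.171],[-27.1,-19.9,-35.7,-0.047,-0.521,0.171],[-27.1,-19.9,-35.7,-0.047,-0.521,0.171],[-27.1,-19.9,-35.7,-0.047,-0.521,0.171],[-27.1,-19.9,-35.7,-0.047,-0.521,0.171]]], hand=-1)

```text
time: 27.05
ee_pos: [0.5219, -0.3286, 0.1921]
eef_rot: [0.67, 0.742, 0.001, 0.001]
ft_force: [0.7, 0.3, 0.3]
width: 0.0873
grip_force: 0.0
```

Run:
```python
from h import *
s=r.read_state(); print(s["time"],np.round(s["joint_positions"],2))
im,p=snap("top"); 
C=dict(y=(.447,-.07),g=(.580,-.064),k=(.431,.094),o=(.602,.116))
for k,v in topfaces(im,p,C,"blue",half=18).items(): print(k,v)
G=[.5236,-.3238,.111];print(go(G,6.3),s["ft_force"].round(1))
im,p=snap("wrist","w6"); print(proj("wrist",[.5236,-.3238,.136],p))
```

```text
27.05 [-0.18  0.43  0.88  1.57 -0.35  1.3   0.86]
y (446.7, -70.3, 46.5, 31.9, 21.1, 169)
g (577.2, -62.1, 47.9, 32.1, -21.0, 178)
k (431.4, 94.4, 48.2, 32.1, -7.8, 193)
o (600.0, 125.1, 46.5, 32.1, 16.4, 163)
[0.218, 0.051, 9.957, 0.003, -0.002, -0.004] [0.7 0.3 0.3]
[320.4631256  253.74417135]
```

View pics/w6.png

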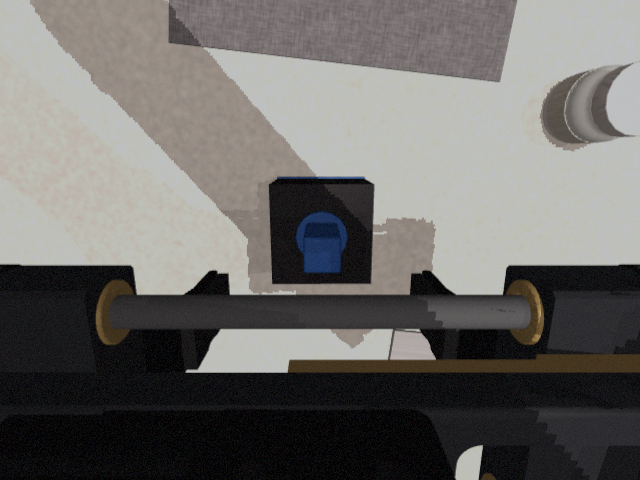

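Rod grip top centred at (322,255) against predicted (320,254), square to the fingers. All four blocks measure blue up, with faces about 48x32 mm. I'll grasp the rod.

Request:
carry_out(steps=[[[0.2,0.05,0,0,0,0],[0.2,0.05,4,0,0,0],[0.2,0.05,8,0,0,0],[0.2,0.05,9.95,0,0,0],[0.2,0.05,9.95,0,0,0],[0.2,0.05,9.95,0,0,0]]])

```text
time: 27.65
ee_pos: [0.524, -0.322, 0.0915]
eef_rot: [0.668, 0.745, 0.001, -0.001]
ft_force: [0.3, 0.5, 0.0]
width: 0.0868
grip_force: 0.0
```

Request:
carry_out(steps=[[[0,0,0,0,0,0],[0,0,0,0,0,0],[0,0,0,0,0,0],[0,0,0,0,0,0],[0,0,0,0,0,0],[0,0,0,0,0,0],[0,0,0,0,0,0],[0,0,0,0,0,0]]], hand=1, squeeze=40)

```text
time: 28.32
ee_pos: [0.5237, -0.3235, 0.0918]
eef_rot: [0.668, 0.744, 0.001, 0.0]
ft_force: [0.2, -0.4, 0.0]
width: 0.0414
grip_force: 0.0
```

Run:
```python
from h import *
s=r.read_state(); print(s["time"],s["ee_pos"].round(4),np.round(s["joint_positions"],2),s["ft_force"].round(1),np.round(go([.5236,-.3238,.111],6.3),3))
T=tcp([.4467,-.0703,.03],6.3)
for z in (.20,.15): print(delta([.4467,-.0703,z],quat(6.3)))
print("up",R.from_quat(s["eef_rot"]).inv().apply([0,0,10]).round(2))
```

```text
28.3167 [ 0.5237 -0.3235  0.0918] [-0.14  0.53  0.82  1.67 -0.43  1.13  0.91] [ 0.2 -0.4  0. ] [-0.027 -0.016 -0.021  0.003 -0.002 -0.003]
[26.018, -4.925, -10.79, 0.003, -0.002, -0.003]
[26.009, -4.937, -5.79, 0.003, -0.002, -0.003]
up [  0.02   0.03 -10.  ]
```

Request:
carry_out(steps=[[[0,0,0,0,0,0],[0,0,0,0,0,0],[0,0,0,0,0,0],[0,0,0,0,0,0],[0,0,0,0,0,0],[0,0,0,0,0,0]]])

```text
time: 28.82
ee_pos: [0.5238, -0.3235, 0.0917]
eef_rot: [0.668, 0.744, 0.001, 0.0]
ft_force: [0.5, -0.4, 0.5]
width: 0.0241
grip_force: 40.0
```

Request:
carry_out(steps=[[[0,0,-2.5,0,0,0],[0,0,-5,0,0,0],[0,0,-7.5,0,0,0],[0,0,-10,0,0,0],[0,0,-10,0,0,0],[0,0,-10,0,0,0]]])

```text
time: 29.32
ee_pos: [0.5239, -0.324, 0.1926]
eef_rot: [0.668, 0.744, 0.002, 0.001]
ft_force: [0.0, -0.5, -2.4]
width: 0.0236
grip_force: 40.0
```

Run:
```python
from h import *
s=r.read_state(); print(s["time"],s["ee_pos"].round(4),s["ft_force"].round(1))
im,p=snap("top");
for k,v in topfaces(im,p,dict(y=(.447,-.07),g=(.577,-.062)),"blue",half=18).items(): print(k,v)
print(delta([.4467,-.0703,.19],quat(6.3)))
```

```text
29.3167 [ 0.5239 -0.324   0.1926] [ 0.  -0.5 -2.4]
y (446.7, -70.3, 46.5, 31.9, 21.1, 172)
g (577.2, -62.1, 47.9, 32.1, -21.0, 178)
[25.992, -4.914, 0.173, 0.002, -0.002, -0.003]
```

Request:
carry_out(steps=[[[26,-4.9,0,0,0,0],[26,-4.9,0,0,0,0],[26,-4.9,0,0,0,0],[26,-4.9,0,0,0,0],[26,-4.9,0,0,0,0],[26,-4.9,0,0,0,0],[26,-4.9,0,0,0,0],[26,-4.9,0,0,0,0],[26,-4.9,4.1,0,0,0],[26,-4.9,4.1,0,0,0],[26,-4.9,4.1,0,0,0]]])

```text
time: 30.28
ee_pos: [0.4453, -0.0712, 0.1496]
eef_rot: [0.669, 0.744, -0.001, -0.001]
ft_force: [0.7, -0.1, -0.7]
width: 0.0239
grip_force: 40.0
```

Run:
```python
from h import *
s=r.read_state(); print(s["time"],s["ee_pos"].round(4),s["ft_force"].round(1),np.round(s["joint_positions"],2))
im,p=snap("wrist","w7"); print(proj("wrist",[.4467,-.0703,.058],p))
print(delta([.4467,-.0703,.148],quat(6.3)))
```

```text
30.2833 [ 0.4453 -0.0712  0.1496] [ 0.7 -0.1 -0.7] [-0.76 -0.04  0.81  2.03  0.03  1.14  0.15]
[321.77686538 242.11258191]
[0.092, 0.033, 0.299, -0.0, -0.001, -0.004]
```

View pics/w7.png

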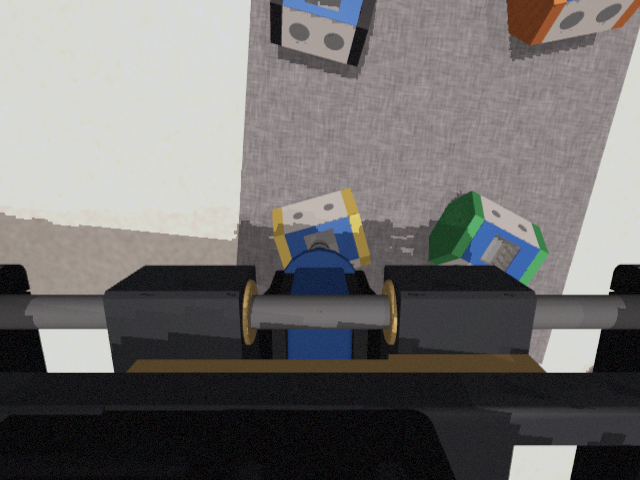

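The rod tip (320,245) stands over yellow's well. I'll lower it.

Request:
carry_out(steps=[[[0.1,0.03,0,0,0,0],[0.1,0.03,0.6,0,0,0],[0.1,0.03,1.2,0,0,0],[0.1,0.03,1.8,0,0,0],[0.1,0.03,2.4,0,0,0],[0.1,0.03,2.9,0,0,0],[0.1,0.03,3.2,0,0,0],[0.1,0.03,3.5,0,0,0],[0.1,0.03,3.5,0,0,0],[0.1,0.03,3.5,0,0,0]]])

```text
time: 31.17
ee_pos: [0.4473, -0.0693, 0.116]
eef_rot: [0.668, 0.744, 0.001, 0.0]
ft_force: [-1.0, 0.2, -1.3]
width: 0.0235
grip_force: 40.0
```

Request:
carry_out(steps=[[[0,0,0.4,0,0,0],[0,0,0.8,0,0,0],[0,0,1.2,0,0,0],[0,0,1.5,0,0,0],[0,0,1.75,0,0,0],[0,0,1.95,0,0,0],[0,0,1.95,0,0,0],[0,0,1.95,0,0,0]]])

```text
time: 31.83
ee_pos: [0.4475, -0.0693, 0.0975]
eef_rot: [0.668, 0.744, 0.001, -0.0]
ft_force: [-7.0, -0.1, 17.9]
width: 0.0238
grip_force: 40.0
```

Yellow bottoms at TCP 0.0975, which puts the tip at 13.8 mm, so it is 44 mm deep and clear. On to green.

Request:
carry_out(steps=[[[0,0,-2,0,0,0],[0,0,-4,0,0,0],[0,0,-6,0,0,0],[0,0,-8,0,0,0],[0,0,-8,0,0,0]]])

```text
time: 32.25
ee_pos: [0.4491, -0.0695, 0.1797]
eef_rot: [0.668, 0.744, 0.004, 0.002]
ft_force: [0.4, -0.3, -1.1]
width: 0.0235
grip_force: 40.0
```

Run:
```python
from h import *
s=r.read_state(); print(s["time"],s["ee_pos"].round(4),s["ft_force"].round(1))
im,p=snap("top");
for k,v in topfaces(im,p,dict(y=(.447,-.07),g=(.577,-.062),k=(.431,.094),o=(.600,.125)),"blue",half=18).items(): print(k,v)
print(delta([.5772,-.0621,.150],quat(6.3)))
```

```text
32.25 [ 0.4491 -0.0695  0.1797] [ 0.4 -0.3 -1.1]
y (459.3, -51.9, 9.6, 4.8, -1.6, 11)
g (597.9, -58.8, 12.2, 9.9, 89.3, 22)
k (431.4, 94.4, 48.2, 32.1, -7.8, 193)
o (600.0, 125.1, 46.5, 32.2, 17.7, 164)
[-0.676, 12.873, 2.861, 0.006, -0.003, -0.003]
```

Request:
carry_out(steps=[[[-0.68,12.87,0,0.006,-0.003,0],[-0.68,12.87,0,0.006,-0.003,0],[-0.68,12.87,0,0.006,-0.003,0],[-0.68,12.87,0,0.006,-0.003,0],[-0.68,12.87,2.8,0.006,-0.003,0],[-0.68,12.87,2.8,0.006,-0.003,0],[-0.68,12.87,2.8,0.006,-0.003,0]]])

```text
time: 32.88
ee_pos: [0.5744, -0.0627, 0.1468]
eef_rot: [0.669, 0.744, -0.004, -0.002]
ft_force: [-1.5, -0.9, -0.7]
width: 0.0238
grip_force: 40.0
```

Run:
```python
from h import *
s=r.read_state(); print(s["time"],s["ee_pos"].round(4),s["ft_force"].round(1),np.round(s["joint_positions"],2))
im,p=snap("wrist","w8"); 
for k,a in dict(c=(0,0),xp=(0,0.016)).items(): print(k,proj("wrist",[.5772,-.0621,.058],p))
cv2.imwrite("pics/w8c.png",cv2.resize(im[150:310,200:460,::-1],(780,480),interpolation=3))
for ang in (-21,):
  u=np.array([np.cos(np.radians(ang)),np.sin(np.radians(ang))]); v=np.array([-u[1],u[0]])
  for a,b in((.032,.016),(-.032,.016),(.011,.011),(-.011,.011)): print(a,b,((proj("wrist",[*(np.array([.5772,-.0621])+a*u+b*v),.058],p)-[200,150])*3).round(0))
print(delta([.5772,-.0621,.148],quat(6.3)))
```

```text
32.8833 [ 0.5744 -0.0627  0.1468] [-1.5 -0.9 -0.7] [-0.65  0.37  0.84  1.72 -0.29  1.19  0.37]
c [324.39715552 243.37288839]
xp [324.39715552 243.37288839]
0.032 0.016 [522. 282.]
-0.032 0.016 [283. 160.]
0.011 0.011 [435. 261.]
-0.011 0.011 [353. 219.]
[0.039, 0.216, 0.032, -0.006, 0.002, -0.004]
```

View pics/w8c.png

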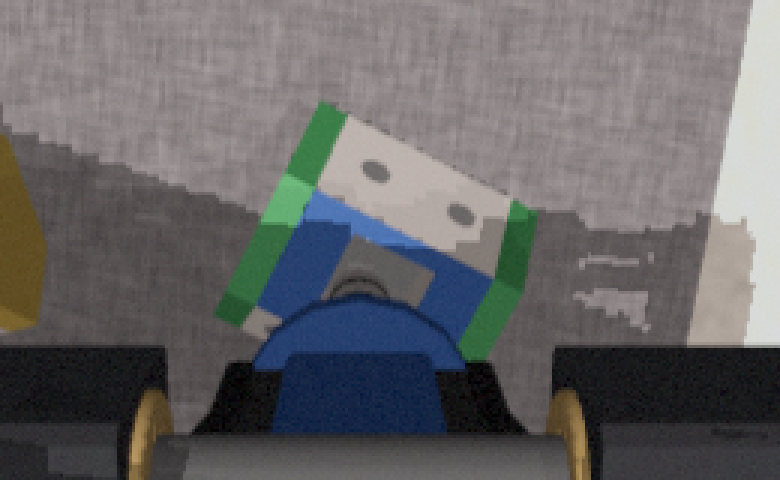

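The tip is at crop (360,290) and the well centre is about (376,293), so the tip needs roughly +3 mm tool y and -1 mm tool x. Then I'll lower.

Request:
carry_out(steps=[[[-0.1,0.28,0,0,0,0],[-0.1,0.28,0.3,0,0,0],[-0.1,0.28,0.9,0,0,0],[-0.1,0.28,1.5,0,0,0],[-0.1,0.28,2.1,0,0,0],[-0.1,0.28,2.7,0,0,0],[-0.1,0.28,3,0,0,0],[-0.1,0.28,3.25,0,0,0],[-0.1,0.28,3.25,0,0,0],[-0.1,0.28,3.25,0,0,0]]])

```text
time: 33.77
ee_pos: [0.5785, -0.0631, 0.1175]
eef_rot: [0.668, 0.744, -0.002, -0.001]
ft_force: [-7.4, 1.9, 16.1]
width: 0.0237
grip_force: 40.0
```

Green stops at tip 33.8 mm, which is 24 mm deep, so it is blocked. On to orange.

Request:
carry_out(steps=[[[0,0,-2,0,0,0],[0,0,-4,0,0,0],[0,0,-6,0,0,0],[0,0,-6,0,0,0],[0,0,-6,0,0,0]]])

```text
time: 34.18
ee_pos: [0.5795, -0.063, 0.1769]
eef_rot: [0.668, 0.744, -0.001, -0.0]
ft_force: [-0.5, 0.3, -2.9]
width: 0.0239
grip_force: 40.0
```

Run:
```python
from h import *
s=r.read_state(); print(s["time"],s["ee_pos"].round(4),s["ft_force"].round(1))
im,p=snap("top");
for k,v in topfaces(im,p,dict(y=(.447,-.07),k=(.431,.094),o=(.600,.125)),"blue",half=18).items(): print(k,v)
print(delta([.600,.125,.148],quat(6.3)))
```

```text
34.1833 [ 0.5795 -0.063   0.1769] [-0.5  0.3 -2.9]
y None
k (431.4, 94.4, 48.2, 32.1, -7.8, 193)
o (600.0, 125.1, 46.5, 32.2, 17.7, 163)
[18.45, 4.131, 2.745, -0.004, 0.001, -0.003]
```

Request:
carry_out(steps=[[[18.45,4.13,0,0,0,0],[18.45,4.13,0,0,0,0],[18.45,4.13,0,0,0,0],[18.45,4.13,0,0,0,0],[18.45,4.13,0,0,0,0],[18.45,4.13,0,0,0,0],[18.45,4.13,2.7,0,0,0],[18.45,4.13,2.7,0,0,0],[18.45,4.13,2.7,0,0,0],[18.45,4.13,2.7,0,0,0]]])

```text
time: 35.07
ee_pos: [0.6001, 0.1241, 0.149]
eef_rot: [0.669, 0.744, -0.002, -0.001]
ft_force: [0.7, -0.6, -0.4]
width: 0.0237
grip_force: 40.0
```

Run:
```python
from h import *
s=r.read_state(); print(s["time"],s["ee_pos"].round(4),s["ft_force"].round(1),np.round(s["joint_positions"],2))
im,p=snap("wrist","w9"); C=np.array([.600,.125]); print((proj("wrist",[*C,.058],p)-[200,150])*3)
cv2.imwrite("pics/w9c.png",cv2.resize(im[150:310,200:460,::-1],(780,480),interpolation=3))
for ang in (17,):
  u=np.array([np.cos(np.radians(ang)),np.sin(np.radians(ang))]); v=np.array([-u[1],u[0]])
  for a,b in((.032,.016),(-.032,.016),(.011,.011),(-.011,.011)): print(a,b,((proj("wrist",[*(C+a*u+b*v),.058],p)-[200,150])*3).round(0))
print(delta([*C,.148],quat(6.3)))
```

```text
35.0667 [0.6001 0.1241 0.149 ] [ 0.7 -0.6 -0.4] [-0.87  0.44  0.77  1.62 -0.32  1.22  0.07]
[359.95738777 275.31276603]
0.032 0.016 [480. 186.]
-0.032 0.016 [216. 236.]
0.011 0.011 [396. 223.]
-0.011 0.011 [306. 240.]
[0.082, -0.034, 0.157, -0.003, 0.001, -0.004]
```

View pics/w9c.png

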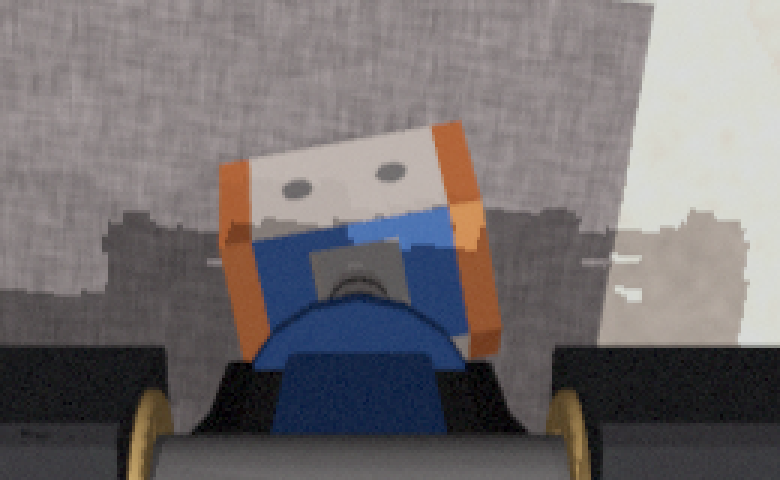

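Tip (359,287) against well centre (362,288), so it is aligned. I'll lower.

Request:
carry_out(steps=[[[0,0.05,0.3,0,0,0],[0,0.05,0.9,0,0,0],[0,0.05,1.5,0,0,0],[0,0.05,2.1,0,0,0],[0,0.05,2.7,0,0,0],[0,0.05,3,0,0,0],[0,0.05,3.25,0,0,0],[0,0.05,3.5,0,0,0],[0,0.05,3.5,0,0,0],[0,0.05,3.5,0,0,0]]])

```text
time: 35.95
ee_pos: [0.6009, 0.1247, 0.1173]
eef_rot: [0.668, 0.744, -0.001, -0.001]
ft_force: [-13.0, -1.6, 32.0]
width: 0.024
grip_force: 40.0
```

Orange stops at tip 33.6 mm, so it is blocked too. On to black.

Request:
carry_out(steps=[[[0,0,-2,0,0,0],[0,0,-4,0,0,0],[0,0,-6,0,0,0],[0,0,-6,0,0,0],[0,0,-6,0,0,0]]])

```text
time: 36.37
ee_pos: [0.6013, 0.1251, 0.1746]
eef_rot: [0.668, 0.744, -0.001, -0.0]
ft_force: [0.2, 0.3, -1.9]
width: 0.0238
grip_force: 39.9
```

Run:
```python
from h import *
s=r.read_state(); print(s["time"],s["ee_pos"].round(4),s["ft_force"].round(1))
im,p=snap("top");
for k,v in topfaces(im,p,dict(y=(.447,-.07),k=(.431,.094),g=(.577,-.062)),"blue",half=18).items(): print(k,v)
print(delta([.431,.094,.148],quat(6.3)))
```

```text
36.3667 [0.6013 0.1251 0.1746] [ 0.2  0.3 -1.9]
y (447.0, -70.1, 46.5, 31.6, 22.4, 171)
k None
g (577.2, -62.1, 47.9, 32.1, -21.0, 178)
[-1.267, -17.186, 2.61, -0.004, 0.001, -0.003]
```

Request:
carry_out(steps=[[[-1.27,-17.2,0,0,0,0],[-1.27,-17.2,0,0,0,0],[-1.27,-17.2,0,0,0,0],[-1.27,-17.2,0,0,0,0],[-1.27,-17.2,0,0,0,0],[-1.27,-17.2,0,0,0,0],[-1.27,-17.2,2.5,0,0,0],[-1.27,-17.2,2.5,0,0,0],[-1.27,-17.2,2.5,0,0,0],[-1.27,-17.2,2.5,0,0,0]]])

```text
time: 37.25
ee_pos: [0.4314, 0.0936, 0.1498]
eef_rot: [0.668, 0.744, -0.002, -0.0]
ft_force: [0.1, -0.1, -1.0]
width: 0.0241
grip_force: 39.9
```

Run:
```python
from h import *
s=r.read_state(); print(s["time"],s["ee_pos"].round(4),s["ft_force"].round(1),np.round(s["joint_positions"],2))
im,p=snap("wrist","w10"); C=np.array([.431,.094]); print((proj("wrist",[*C,.058],p)-[200,150])*3)
cv2.imwrite("pics/w10c.png",cv2.resize(im[150:310,200:460,::-1],(780,480),interpolation=3))
for ang in (-8,):
  u=np.array([np.cos(np.radians(ang)),np.sin(np.radians(ang))]); v=np.array([-u[1],u[0]])
  for a,b in((.032,.016),(-.032,.016),(.011,.011),(-.011,.011)): print(a,b,((proj("wrist",[*(C+a*u+b*v),.058],p)-[200,150])*3).round(0))
print(delta([*C,.148],quat(6.3)))
```

```text
37.25 [0.4314 0.0936 0.1498] [ 0.1 -0.1 -1. ] [-1.14 -0.07  0.81  2.05  0.06  1.15 -0.25]
[358.33235212 276.28521302]
0.032 0.016 [503. 245.]
-0.032 0.016 [244. 181.]
0.011 0.011 [414. 244.]
-0.011 0.011 [325. 222.]
[0.032, -0.056, 0.202, -0.003, 0.002, -0.003]
```

View pics/w10c.png

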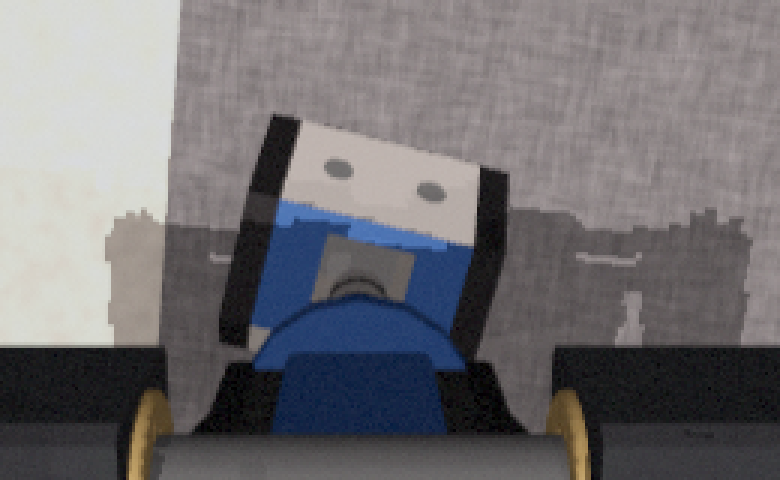

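Tip (357,287) and well centre (358,289), aligned. I'll lower.

Request:
carry_out(steps=[[[0,0,0.3,0,0,0],[0,0,0.9,0,0,0],[0,0,1.5,0,0,0],[0,0,2.1,0,0,0],[0,0,2.7,0,0,0],[0,0,3,0,0,0],[0,0,3.25,0,0,0],[0,0,3.45,0,0,0],[0,0,3.45,0,0,0],[0,0,3.45,0,0,0]]])

```text
time: 38.13
ee_pos: [0.431, 0.0938, 0.1151]
eef_rot: [0.668, 0.744, -0.002, -0.001]
ft_force: [0.6, 0.4, -1.8]
width: 0.0235
grip_force: 39.9
```

Request:
carry_out(steps=[[[0,0,0.4,0,0,0],[0,0,0.8,0,0,0],[0,0,1.2,0,0,0],[0,0,1.5,0,0,0],[0,0,1.7,0,0,0],[0,0,1.85,0,0,0],[0,0,1.85,0,0,0],[0,0,1.85,0,0,0]]])

```text
time: 38.8
ee_pos: [0.4308, 0.0938, 0.0973]
eef_rot: [0.668, 0.744, -0.002, -0.001]
ft_force: [-4.7, -2.1, 16.2]
width: 0.0239
grip_force: 39.9
```

Request:
carry_out(steps=[[[0,0,-2,0,0,0],[0,0,-4.5,0,0,0],[0,0,-7,0,0,0],[0,0,-9.5,0,0,0],[0,0,-9.5,0,0,0]]])

```text
time: 39.22
ee_pos: [0.4333, 0.0946, 0.1956]
eef_rot: [0.668, 0.744, 0.001, -0.0]
ft_force: [1.5, 0.3, -1.2]
width: 0.0241
grip_force: 40.0
```

Run:
```python
from h import *
s=r.read_state(); print(s["time"],s["ee_pos"].round(4),s["ft_force"].round(1))
print(delta([.5238,-.3237,.1925],quat(6.3)))
```

```text
39.2167 [0.4333 0.0946 0.1956] [ 1.5  0.3 -1.2]
[-42.561, 4.54, 0.243, 0.002, -0.002, -0.003]
```

Black bottoms at tip 13.6 mm, so it is clear. Returning the rod.

Request:
carry_out(steps=[[[-42.55,4.55,0.2,0,0,0],[-42.55,4.55,0.2,0,0,0],[-42.55,4.55,0.2,0,0,0],[-42.55,4.55,0.2,0,0,0],[-42.55,4.55,0.2,0,0,0],[-42.55,4.55,0.2,0,0,0],[-42.55,4.55,0.2,0,0,0],[-42.55,4.55,0.2,0,0,0],[-42.55,4.55,0.2,0,0,0],[-42.55,4.55,0.2,0,0,0],[-42.55,4.55,0.2,0,0,0],[-42.55,4.55,0.2,0,0,0],[-42.55,4.55,0.2,0,0,0],[-42.55,4.55,0.2,0,0,0],[-42.55,4.55,0.2,0,0,0]]])

```text
time: 40.47
ee_pos: [0.5223, -0.3229, 0.1896]
eef_rot: [0.668, 0.745, -0.002, -0.001]
ft_force: [-0.1, 0.6, -1.8]
width: 0.0237
grip_force: 40.0
```

Run:
```python
from h import *
s=r.read_state(); print(s["time"],s["ee_pos"].round(4),s["ft_force"].round(1),s["joint_positions"].round(2))
print(delta([.5238,-.3235,.0917],quat(6.3)))
```

```text
40.4667 [ 0.5223 -0.3229  0.1896] [-0.1  0.6 -1.8] [-0.29  0.5   1.06  1.58 -0.45  1.33  0.93]
[-0.076, 0.178, 9.792, -0.004, 0.001, -0.001]
```

Request:
carry_out(steps=[[[-0.08,0.15,0.5,-0.004,0,0],[-0.08,0.15,1.5,-0.004,0,0],[-0.08,0.15,2.5,-0.004,0,0],[-0.08,0.15,3.5,-0.004,0,0],[-0.08,0.15,5,-0.004,0,0],[-0.08,0.15,6.5,-0.004,0,0],[-0.08,0.15,8,-0.004,0,0],[-0.08,0.15,9,-0.004,0,0],[-0.08,0.15,9.6,-0.004,0,0],[-0.08,0.15,9.6,-0.004,0,0],[-0.08,0.15,9.6,-0.004,0,0]]])

```text
time: 41.38
ee_pos: [0.5232, -0.3252, 0.0941]
eef_rot: [0.668, 0.744, -0.0, 0.001]
ft_force: [0.6, 0.2, -0.8]
width: 0.0239
grip_force: 40.0
```

Request:
carry_out(steps=[[[0,0,0.15,0,0,0],[0,0,0.2,0,0,0],[0,0,0.2,0,0,0]]])

```text
time: 41.63
ee_pos: [0.5233, -0.3251, 0.0923]
eef_rot: [0.668, 0.744, -0.0, 0.001]
ft_force: [-0.5, 0.5, -1.7]
width: 0.0235
grip_force: 40.0
```

Run:
```python
from h import *
s=r.read_state(); print(s["time"],s["ee_pos"].round(4),s["ft_force"].round(1),s["torque"].round(2))
```

```text
41.6333 [ 0.5233 -0.3251  0.0923] [-0.5  0.5 -1.7] [-0.09  0.02 -0.01]
```

The rod is back at its home height, within 0.6 mm. I'll release it and rise.

Request:
carry_out(steps=[[[0,0,0,0,0,0],[0,0,0,0,0,0],[0,0,0,0,0,0],[0,0,0,0,0,0],[0,0,0,0,0,0],[0,0,0,0,0,0],[0,0,0,0,0,0],[0,0,-3,0,0,0],[0,0,-7,0,0,0],[0,0,-11,0,0,0],[0,0,-11,0,0,0]]], hand=-1)

```text
time: 42.55
ee_pos: [0.525, -0.3274, 0.2094]
eef_rot: [0.668, 0.744, 0.001, 0.005]
ft_force: [1.6, -1.5, 0.1]
width: 0.0848
grip_force: 0.0
```

Run:
```python
from h import *
s=r.read_state(); print(s["time"],s["ee_pos"].round(4),s["width"])
im,p=snap("top","t11"); print({k:ray("top",u,z,p).round(3).tolist() for k,(u,z) in dict(bottle=((267,165),0.0),cap=((260,142),.15)).items()})
for k,v in topfaces(im,p,dict(y=(.447,-.07),k=(.431,.094),g=(.577,-.062),o=(.6,.125)),"blue",half=18).items(): print(k,v)
hsv=cv2.cvtColor(im,cv2.COLOR_RGB2HSV); m=((((hsv[...,0]<8)|(hsv[...,0]>172))&(hsv[...,1]>150))).astype(np.uint8); m[:,:170]=0; m[:,280:]=0
P=np.array([ray("top",q,.008,p)[:2] for q in cv2.convexHull(np.argwhere(m)[:,::-1].astype(np.float32))[:,0]],np.float32); print("tray",cv2.minAreaRect(P*1000))
a=cv2.imread("pics/t11.png")[210:275,450:525]; b=cv2.imread("pics/t11.png")[180:320,260:440]
im2,_=snap("scene","s11"); c=cv2.imread("pics/s11.png")[320:430,140:250]
cv2.imwrite("pics/c11.png",np.hstack([cv2.resize(x,(390,390),interpolation=3) for x in (a,c)]))
print(go([.578,-.063,.13],-21),go([.578,-.063,.03],-21))
```

```text
42.55 [ 0.525  -0.3274  0.2094] 0.0847860613244041
{'bottle': [0.744, 0.218, 0.0], 'cap': [0.751, 0.219, 0.15]}
y (446.9, -70.4, 46.5, 31.0, 21.6, 168)
k (431.4, 94.4, 48.2, 32.1, -7.8, 192)
g (577.2, -62.1, 47.9, 32.1, -21.0, 179)
o (600.0, 125.1, 46.5, 32.2, 17.7, 163)
tray ((686.4742431640625, 288.8826904296875), (735.4613037109375, 267.012451171875), 5.505262851715088)
[25.53, 8.176, 9.212, 0.004, 0.002, 0.474] [25.555, 8.144, 19.212, 0.004, 0.002, 0.474]
```

View pics/c11.png

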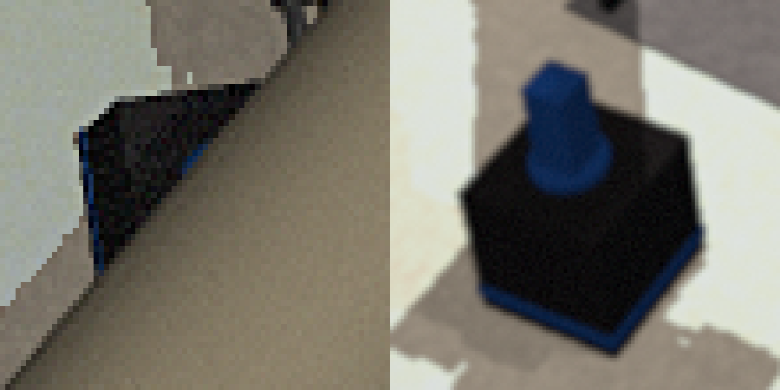

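The rod stands home and upright with its flange on the stand. Now I'll pick up green.

Request:
carry_out(steps=[[[25.5,8.2,4,0,0,0.474],[25.5,8.2,4,0,0,0.474],[25.5,8.2,4,0,0,0.474],[25.5,8.2,4,0,0,0.474],[25.5,8.2,9.2,0,0,0.474],[25.5,8.2,9.2,0,0,0.474],[25.5,8.2,9.2,0,0,0.474],[25.5,8.2,9.2,0,0,0.474],[25.5,8.2,9.2,0,0,0.474],[25.5,8.2,9.2,0,0,0.474],[25.5,8.2,9.2,0,0,0.474]]])

```text
time: 43.57
ee_pos: [0.5771, -0.0644, 0.1099]
eef_rot: [0.825, 0.565, -0.0, 0.001]
ft_force: [0.4, -0.4, 0.9]
width: 0.087
grip_force: 0.0
```

Run:
```python
from h import *
s=r.read_state(); print(s["time"],s["ee_pos"].round(4),s["width"],s["joint_positions"].round(2))
print(go([.578,-.063,.03],-21))
im=cv2.imread("pics/t11.png")[:,:,::-1].copy(); p=r.camera_params("top")
hsv=cv2.cvtColor(im,cv2.COLOR_RGB2HSV); m=((((hsv[...,0]<8)|(hsv[...,0]>172))&(hsv[...,1]>150))).astype(np.uint8); m[:,:170]=0; m[:,270:]=0; m[:185]=0; m[312:]=0
P=np.array([ray("top",q,.008,p)[:2] for q in cv2.convexHull(np.argwhere(m)[:,::-1].astype(np.float32))[:,0]],np.float32); print("tray",cv2.minAreaRect(P*1000))
```

```text
43.5667 [ 0.5771 -0.0644  0.1099] 0.08700104662761357 [-0.83  0.57  1.14  1.76 -0.56  1.18  0.11]
[0.177, 0.022, 9.891, 0.001, 0.001, -0.003]
tray ((528.2255249023438, 325.77618408203125), (250.1219940185547, 160.4729461669922), 4.808645248413086)
```

Request:
carry_out(steps=[[[0.15,0,3.5,0,0,0],[0.15,0,7,0,0,0],[0.15,0,9.85,0,0,0],[0.15,0,9.85,0,0,0],[0.15,0,9.85,0,0,0]]])

```text
time: 43.98
ee_pos: [0.5773, -0.063, 0.0114]
eef_rot: [0.825, 0.565, -0.001, 0.001]
ft_force: [-0.3, -0.5, -0.4]
width: 0.0869
grip_force: 0.0
```

Request:
carry_out(steps=[[[0,0,0,0,0,0],[0,0,0,0,0,0],[0,0,0,0,0,0],[0,0,0,0,0,0],[0,0,0,0,0,0],[0,0,0,0,0,0],[0,0,-4,0,0,0],[0,0,-8,0,0,0],[0,0,-12,0,0,0],[0,0,-12,0,0,0]]], hand=1, squeeze=30)

```text
time: 44.82
ee_pos: [0.581, -0.0626, 0.138]
eef_rot: [0.824, 0.566, 0.003, 0.003]
ft_force: [2.2, -1.0, -1.8]
width: 0.064
grip_force: 30.0
```

Run:
```python
from h import *
s=r.read_state(); print(s["time"],s["ee_pos"].round(4),s["width"],s["joint_positions"].round(2))
print(go([.586,.331,.15],4.8),go([.586,.331,.032],4.8))
```

```text
44.8167 [ 0.581  -0.0626  0.138 ] 0.06397816975637434 [-0.86  0.54  1.17  1.73 -0.53  1.22  0.09]
[36.906, -13.688, 0.653, 0.009, 0.0, -0.451] [36.882, -13.796, 12.452, 0.009, 0.0, -0.451]
```

Request:
carry_out(steps=[[[36.9,-13.7,0.6,0.008,0,-0.451],[36.9,-13.7,0.6,0.008,0,-0.451],[36.9,-13.7,0.6,0.008,0,-0.451],[36.9,-13.7,0.6,0.008,0,-0.451],[36.9,-13.7,0.6,0.008,0,-0.451],[36.9,-13.7,0.6,0.008,0,-0.451],[36.9,-13.7,0.6,0.008,0,-0.451],[36.9,-13.7,0.6,0.008,0,-0.451],[36.9,-13.7,0.6,0.008,0,-0.451],[36.9,-13.7,0.6,0.008,0,-0.451],[36.9,-13.7,0.6,0.008,0,-0.451],[36.9,-13.7,0.6,0.008,0,-0.451],[36.9,-13.7,0.6,0.008,0,-0.451]]])

```text
time: 45.9
ee_pos: [0.5825, 0.3311, 0.1244]
eef_rot: [0.677, 0.736, -0.003, -0.002]
ft_force: [0.2, -0.9, -2.4]
width: 0.064
grip_force: 30.0
```

Run:
```python
from h import *
s=r.read_state(); print(s["time"],s["ee_pos"].round(4),s["width"],s["joint_positions"].round(2))
print(go([.586,.331,.032],4.8))
```

```text
45.9 [0.5825 0.3311 0.1244] 0.06395162097362138 [-1.22  0.68  0.96  1.48 -0.57  1.28 -0.11]
[-0.029, 0.431, 11.135, -0.008, 0.001, -0.001]
```

Request:
carry_out(steps=[[[0,0.35,3,-0.006,0,0],[0,0.35,6,-0.006,0,0],[0,0.35,8.5,-0.006,0,0],[0,0.35,10.2,-0.006,0,0],[0,0.35,10.8,-0.006,0,0],[0,0.35,11.1,-0.006,0,0],[0,0.35,11.1,-0.006,0,0],[0,0.35,11.1,-0.006,0,0]]])

```text
time: 46.57
ee_pos: [0.5861, 0.3324, 0.0151]
eef_rot: [0.677, 0.736, 0.001, -0.0]
ft_force: [-0.7, 0.2, -0.8]
width: 0.0637
grip_force: 30.0
```

Run:
```python
from h import *
s=r.read_state(); print(s["time"],s["ee_pos"].round(4),s["ft_force"].round(1))
im,p=snap("top"); print(topfaces(im,p,dict(y=(.447,-.07),k=(.431,.094),o=(.6,.125)),"blue",half=18))
print(go([.600,.125,.15],17),go([.586,.331,.032],4.8))
```

```text
46.5667 [0.5861 0.3324 0.0151] [-0.7  0.2 -0.8]
{'y': (446.7, -70.3, 46.5, 31.9, 21.1, 169), 'k': (431.3, 94.4, 48.5, 32.2, -7.8, 194), 'o': (600.0, 125.0, 46.7, 31.9, 16.4, 162)}
[-20.798, -0.34, -11.62, 0.001, -0.001, -0.213] [-0.171, -0.021, 0.212, 0.001, -0.002, 0.0]
```

Request:
carry_out(steps=[[[0,0,0.15,0,0,0],[0,0,0.25,0,0,0],[0,0,0.25,0,0,0]]])

```text
time: 46.87
ee_pos: [0.5859, 0.333, 0.0131]
eef_rot: [0.677, 0.736, 0.001, -0.001]
ft_force: [-5.2, -1.3, 9.7]
width: 0.0641
grip_force: 30.0
```

Request:
carry_out(steps=[[[0,0,0,0,0,0],[0,0,0,0,0,0],[0,0,0,0,0,0],[0,0,0,0,0,0],[0,0,0,0,0,0],[0,0,-4,0,0,0],[0,0,-8,0,0,0],[0,0,-12,0,0,0],[-20.8,-0.35,-11.9,0,0,-0.213],[-20.8,-0.35,-11.9,0,0,-0.213],[-20.8,-0.35,-11.9,0,0,-0.213],[-20.8,-0.35,-11.9,0,0,-0.213],[-20.8,-0.35,-11.9,0,0,-0.213],[-20.8,-0.35,-11.9,0,0,-0.213],[-20.8,-0.35,-11.9,0,0,-0.213],[-20.8,-0.35,-11.9,0,0,-0.213],[-20.8,-0.35,-11.9,0,0,-0.213]]], hand=-1)

```text
time: 48.28
ee_pos: [0.5991, 0.1268, 0.1299]
eef_rot: [0.594, 0.805, -0.0, -0.001]
ft_force: [0.3, 1.0, 0.3]
width: 0.087
grip_force: 0.0
```

Run:
```python
from h import *
s=r.read_state(); print(s["time"],s["ee_pos"].round(4),s["width"],s["joint_positions"].round(2))
im,p=snap("top","t13"); print(topfaces(im,p,dict(g=(.586,.331),o=(.6,.125)),"blue",half=18,z=.059))
print(go([.600,.1245,.03],17))
```

```text
48.2833 [0.5991 0.1268 0.1299] 0.08699012688778815 [-1.01  0.54  0.99  1.65 -0.47  1.21  0.38]
{'g': (586.2, 332.4, 46.9, 31.5, 5.3, 167), 'o': None}
[-0.26, 0.034, 11.88, -0.001, -0.001, 0.003]
```

Green is blue up in the tray at (586,332) mm. Orange is next.

Request:
carry_out(steps=[[[-0.2,0,4,0,0,0],[-0.2,0,8,0,0,0],[-0.2,0,11.85,0,0,0],[-0.2,0,11.85,0,0,0],[-0.2,0,11.85,0,0,0]]])

```text
time: 48.75
ee_pos: [0.5987, 0.1236, 0.0109]
eef_rot: [0.594, 0.804, -0.002, -0.001]
ft_force: [-0.2, -0.7, 0.8]
width: 0.0868
grip_force: 0.0
```

Request:
carry_out(steps=[[[0,0,0,0,0,0],[0,0,0,0,0,0],[0,0,0,0,0,0],[0,0,0,0,0,0],[0,0,0,0,0,0],[0,0,0,0,0,0],[0,0,-4,0,0,0],[0,0,-8,0,0,0],[0,0,-12,0,0,0],[0,0,-12,0,0,0]]], hand=1)

```text
time: 49.58
ee_pos: [0.6033, 0.1228, 0.1391]
eef_rot: [0.595, 0.804, 0.004, 0.002]
ft_force: [2.0, -0.8, -2.6]
width: 0.0638
grip_force: 30.0
```

Run:
```python
from h import *
s=r.read_state(); print(s["time"],s["ee_pos"].round(4),s["width"],s["joint_positions"].round(2))
print(go([.470,.321,.15],4.8))
```

```text
49.5833 [0.6033 0.1228 0.1391] 0.06381615166462505 [-1.01  0.53  1.    1.64 -0.47  1.22  0.38]
[22.853, -6.972, 0.767, 0.008, -0.002, 0.213]
```

Request:
carry_out(steps=[[[22.85,-7,0.5,0.008,0,0.213],[22.85,-7,0.5,0.008,0,0.213],[22.85,-7,0.5,0.008,0,0.213],[22.85,-7,0.5,0.008,0,0.213],[22.85,-7,0.5,0.008,0,0.213],[22.85,-7,0.5,0.008,0,0.213],[22.85,-7,0.5,0.008,0,0.213],[22.85,-7,0.5,0.008,0,0.213],[22.85,-7,0.5,0.008,0,0.213],[22.85,-7,0.5,0.008,0,0.213]]])

```text
time: 50.42
ee_pos: [0.4668, 0.3195, 0.1269]
eef_rot: [0.678, 0.735, -0.004, -0.003]
ft_force: [1.1, -1.2, -2.5]
width: 0.0637
grip_force: 30.0
```

Run:
```python
from h import *
s=r.read_state(); print(s["time"],s["ee_pos"].round(4),s["width"],s["joint_positions"].round(2))
print(go([.470,.321,.032],4.8))
```

```text
50.4167 [0.4668 0.3195 0.1269] 0.06372066094342069 [-1.53  0.47  1.09  1.78 -0.45  1.18 -0.23]
[0.127, 0.437, 11.383, -0.009, 0.001, -0.002]
```

Request:
carry_out(steps=[[[0,0.3,3,-0.007,0,0],[0,0.3,6,-0.007,0,0],[0,0.3,8.5,-0.007,0,0],[0,0.3,10.2,-0.007,0,0],[0,0.3,11,-0.007,0,0],[0,0.3,11.3,-0.007,0,0],[0,0.3,11.3,-0.007,0,0],[0,0.3,11.4,-0.007,0,0],[0,0.3,11.4,-0.007,0,0]]])

```text
time: 51.17
ee_pos: [0.4691, 0.3207, 0.0136]
eef_rot: [0.677, 0.736, -0.0, -0.0]
ft_force: [0.2, -0.9, 0.6]
width: 0.064
grip_force: 30.0
```

Run:
```python
from h import *
s=r.read_state(); print(s["time"],s["ee_pos"].round(4),s["ft_force"].round(1),go([.470,.321,.032],4.8))
```

```text
51.1667 [0.4691 0.3207 0.0136] [ 0.2 -0.9  0.6] [0.018, 0.091, 0.063, -0.001, -0.0, -0.001]
```

Request:
carry_out(steps=[[[0,0,0.15,0,0,0],[0,0,0.15,0,0,0]]])

```text
time: 51.33
ee_pos: [0.4691, 0.3208, 0.0135]
eef_rot: [0.677, 0.736, -0.0, -0.001]
ft_force: [-7.6, -6.5, 23.7]
width: 0.0635
grip_force: 30.0
```

Request:
carry_out(steps=[[[0,0,0,0,0,0],[0,0,0,0,0,0],[0,0,0,0,0,0],[0,0,0,0,0,0],[0,0,0,0,0,0],[0,0,-4,0,0,0],[0,0,-8,0,0,0],[0,0,-12,0,0,0],[0,0,-16,0,0,0],[8,0,-20,0,0,0],[12,0,-20,0,0,0],[12,0,-20,0,0,0],[12,0,-20,0,0,0]]], hand=-1)

```text
time: 52.42
ee_pos: [0.455, 0.4502, 0.212]
eef_rot: [0.673, 0.74, 0.0, -0.002]
ft_force: [-0.4, 1.9, -0.5]
width: 0.0868
grip_force: 0.0
```

Run:
```python
from h import *
s=r.read_state(); print(s["time"],s["ee_pos"].round(4),s["width"],s["joint_positions"].round(2))
im,p=snap("top","t14")
print(topfaces(im,p,dict(y=(.447,-.07),k=(.431,.094),g=(.586,.332),o=(.469,.321)),"blue",half=18))
b,_=snap("scene","s14"); cv2.imwrite("pics/c14.png",np.hstack([cv2.resize(im[120:320,170:530,::-1],(430,240)),cv2.resize(b[130:430,140:460,::-1],(370,347))[:240]]) if 0 else np.vstack([cv2.resize(im[120:320,170:530,::-1],(540,300),interpolation=3),cv2.resize(b[160:420,120:480,::-1],(540,300))]))
```

```text
52.4167 [0.455  0.4502 0.212 ] 0.08676673552230034 [-1.58  0.55  1.05  1.48 -0.49  1.39 -0.41]
{'y': (446.7, -70.3, 46.5, 31.9, 21.1, 169), 'k': (431.3, 94.4, 48.5, 32.2, -7.8, 193), 'g': (586.4, 332.6, 47.0, 31.5, 5.3, 167), 'o': (469.5, 322.5, 46.0, 31.0, 1.3, 170)}
```

View pics/c14.png

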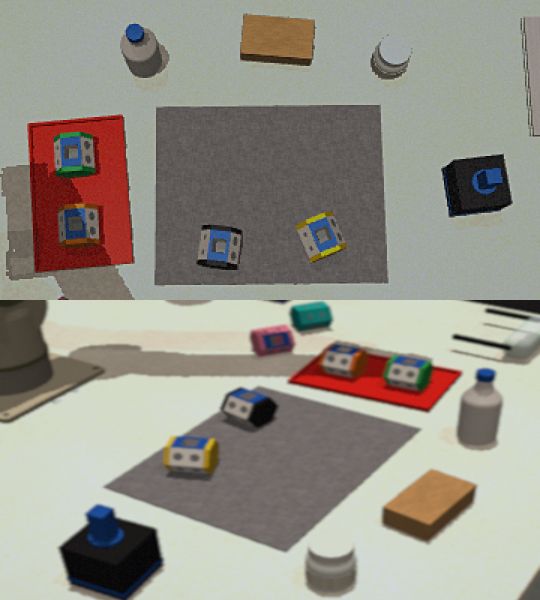

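The final views show green (75,155) and orange (78,226) blue up in the tray, and yellow (322,235) and black (220,247) blue up on the mat. The rod is home in its stand and the bystanders are untouched. Handing in.

```bash
python3 -c "
from bench import r
print(r.close_job())"
```

```text
the job is handed in; nothing more can be done
None
```

Job handed in (no verdict returned): yellow and black read clear (44 mm) and stay on the mat, green and orange read blocked (24 mm) and are in the red tray, all blue face up, with the rod home and upright in its stand.

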